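# Put the window table straight: each thing on its own stand

### The arm

A 6-joint arm with a two-finger parallel gripper is mounted at the origin on the work surface. World frame = base frame: x ahead of the robot, y to its left, z up, the work surface at z = 0. Lengths are in m, angles in rad, forces in N, time in s.
With the tool pointing down it reaches from about 0.35 to 0.775 m from the base axis. Payload 5.5 kg.
Tool frame: the origin (TCP) lies on the centre line of the jaws, within the pads' length; the fingertips stand 11 mm ahead of it and the grasp point (between the pads) lies 8 mm behind it (env.nose_length is the distance from the TCP to the fingertips, in m); x points along the fingers, z is the direction in which the jaws open and shut, and the axes are right-handed (so a half turn about x gives the same grasp; the last joint's range is limited). The gripper opens to 85 mm and grips with 20 to 120 N. Pads are 22 mm wide; open, the fingers measure 114 mm over their backs; the gripper's body (76 mm by 85 mm) begins 54 mm behind the grasp point. The pads swing forward as they close: fully open they stand 13 mm farther back than shut.
Start: joints at [0.968, 0.313, 0.046, 1.304, 0, 1.431], TCP at [0.257, 0.515, 0.206] pointing down, gripper open.
Joint ranges: [-2.76, 2.76], [-0.86, 1.69], [-1.03, 1.26], [-2.2, 2.34], [-1.47, 1.5], [-3.14, 3.14]. Speed limits (rad/s): [2.57, 2.57, 3.14, 3.14, 3.14, 3.14].

### API

Orientations are given as a unit quaternion [w, x, y, z].
In Python, from workcell import env gives the robot as it stands. The module is installed in compiled form; this text tells all that it offers.
- The arm moves only by the tool step_arm, never from a script. Its argument "moves" is a list that holds one entry, the list of rows, each a list of 7 numbers: the turn, a rotation vector about the tool's x, y, z in rad, then the shift along the tool's x, y, z in m, then the opening, from 0 (shut) to 1 (fully open). In form: [[[rx, ry, rz, tx, ty, tz, grip], ...]]. A call has 1 to 12 rows; each row is the pose to reach, as a shift and turn from the pose measured when the call began, along the tool's axes at that moment; what a row does not reach only later rows make up. A row lasts 1/10 s, in which the tool goes at most 50 mm and 8.59 degrees, less where a joint would pass 70% of its speed; a pose out of reach is approached as far as the arm can. A call with a gripper value outside its range is refused whole. The fingers move at their own pace and stop on an object; "force" is the grip in N (left out, the last holds). Time passes only in rows, so rows that repeat a pose let the fingers close. It gives the time, the measured TCP pose, the force and the opening at its end, in the units of the state.
- env.get_state(): the state, without advancing time (a new reading comes with each control period).
- env.read_camera(name): name is "side" or "top"; returns (picture, depth): 400x640x3 uint8, red, green, blue; 400x640 float32, m along the optical axis (not along the pixel's ray), 0 where there is no reading.
- env.get_calibration(name): a dict with "mtx" (3x3 intrinsics, pixels), "camera_from_world" (4x4, takes a point from world to camera coordinates). Camera axes: x right, y down, z forward; pixel columns grow to the right and rows downward; lengths in m; the calibration is good to about 2 mm. A picture is of the moment at which its call begins. get_calibration takes no time and is no camera call.
- env.hand_in(): hands the job in, once; it reports no verdict.
Trained networks look in the newest picture that a camera, given by its name, has taken for a name from the list of things; names that differ only in an ending like _2 or _b are one class to them, and where a whole thing is asked for, a point or a joint stands for the part that bears it (a point fixed in the world has none). Each returns a list of dicts, best first, with "confidence" (0 to 1); they miss things now and then, are a little off and sometimes report something else, mostly with a low value. They report only what shows in the picture. A call takes as long as a camera call. They do not tell look-alikes from the thing itself.
- env.boxes_of(camera, thing): "uv" ([column, row] in pixels, amid what is visible of it).
- env.silhouettes(camera, thing): "mask" (400x640 bool, what is visible of it) and "uv" ([column, row] in pixels, amid what is visible of it).
The state is a dict: "clock": time; "joint_pos": joint angles; "qvel": joint speeds; "tau": joint torques, N m; "tcp_pos": TCP position; "orientation": TCP orientation; "wrist_force": force on the tool from outside, world axes, zero at the start; "ft_torque": the same for the moment, N m; "finger_gap": finger opening in m.
Only numpy, scipy, OpenCV 4.12 (cv2) and the standard library are available. Lean on these libraries where they do the work, as an engineer would, in place of code of your own. Each camera call takes 0.05 s, during which the arm holds its last target.

### The job

Put the window table straight: set the mug upright on the round coaster, the lantern in the square tray and the wooden box in the long tray, each flat on the cork and inside the raised edge, and slip the grip ring over the peg of the round peg stand so that it lies flat on the base. Set the mug and lantern down gently and never tip them over, and leave the yoga blocks and the potted succulent where they are.

Things in the scene. Friction and masses are not known exactly. Their poses are not given: they have to be found in the camera images.
- mug_center (a point): Small white ceramic mug, 62 mm across the rim, 76 mm tall, wall 4 mm, about 0.25 kg, open at the top, with one ear handle that points along its +y axis and stands out 36 mm. This point is on its axis, half-way up (38 mm above its foot); z is up. It can be gripped across its upper half along its x axis, clear of the handle. Starts upright on the table.
- lantern_handle (a point): Aluminium lantern, glass sides, hinged door (shut, leave so): square base 80 x 80 mm, 191 mm tall, about 0.45 kg. On top a rigid carrying loop: round bar 10 mm thick, 52 mm long along the lantern's y axis, its middle line 38 mm above the flat roof top (30 mm square). This point: middle of the bar, on the centre line, 186 mm above the underside; x, y along the base's sides, z up. Starts upright.
- box_center (a point): Wooden box with a sliding lid (shut, it may be left so): 120 mm long along its x axis, 56 mm wide along y, 42 mm tall, mass about 0.2 kg. This point is its centre, half-way up (21 mm above its underside); z is up.
- ring_center (a point): Green hard silicone grip ring lying flat: outer diameter 64 mm, hole diameter 32 mm, 24 mm thick, mass about 0.09 kg. This point is the middle of the hole, half-way up (12 mm above its underside); z is along the ring's axis.
- coaster: Round wooden coaster with a cork floor and a raised edge, fixed to the table: outer diameter 98 mm, inside diameter 88 mm, floor 4 mm above the table, edge 9 mm above the table. For the mug. Origin: centre of its underside, on the table.
- square_tray: Square wooden tray with a cork floor and a raised edge, fixed to the table: 110 x 110 mm outside, 100 x 100 mm inside, floor 4 mm and edge 9 mm above the table. For the lantern, whose sides should run along the tray's sides (any of the four quarter turns). Origin: centre of its underside, on the table; x and y along its sides.
- long_tray: Oblong wooden tray with a cork floor and a raised edge, fixed to the table: outside 150 mm along its x axis and 86 mm along y, inside 140 x 76 mm, floor 4 mm and edge 9 mm above the table. For the wooden box, lengthwise (either end first). Origin: centre of its underside, on the table.
- peg_stand: Round peg stand fixed to the table: a disc of 92 mm diameter, 10 mm thick, with one upright round peg at its centre, 14 mm thick, whose rounded top is 46 mm above the table. For the grip ring, peg through the hole. Origin: centre of its underside, on the table.
- yoga_block_top_center (a point): Bystander: the upper of a pair of bamboo yoga blocks that lie stacked, each 225 x 150 x 75 mm (x, y, z), at the left edge of the work. This point is the centre of the upper block; the top of the pair is 150 mm above the table. Leave alone.
- succulent_center (a point): Bystander: a potted succulent in a terracotta pot, 88 mm wide, 75 mm tall, leaves up to about 140 mm above the table and 50 mm from its axis, at the right edge of the work. This point is on the pot's axis, 37.5 mm above the table. Leave alone.
There are look-alikes about, which are no part of the job. Leave any turquoise look-alike of the coaster alone.

How it is judged:
By the outcome, as a careful person would: the job done as asked, in the order asked, and still so for the second after the job is handed in, with the robot touching nothing.
It also fails if it takes over 112 s, if anything falls off the work surface, if the arm or the gripper's body presses on something with over 40 N, if the wrist force passes 120 N, or if a joint passes its speed limit or range.

## Working session

There is one attempt and no reset: what is moved stays moved. The work goes in short steps, Python scripts to look and compute and a tool call to move; the robot and the scene stay as the last step left them, time stands still between calls to the robot, and variables do not carry over. Pictures are saved under pics/ and viewed, and the job is handed in when it is done.

Besides the shell and the picture viewer there is one more tool, called after "Call:" in YAML: its name, and indented under it one key for each argument. step_arm: Moves the arm, as the interface text tells. Its arguments: {"type":"object","properties":{"moves":{"type":"array","items":{"type":"array","items":{"type":"array","items":{"type":"number"}}}},"force":{"type":"number"}},"required":["moves"]}

```bash
mkdir -p pics; ls
cat > h.py <<'E'
import numpy as np, cv2
from workcell import env
def cal(n):
    c=env.get_calibration(n); return np.array(c["mtx"]),np.array(c["camera_from_world"])
def cloud(n,depth):
    K,T=cal(n); v,u=np.mgrid[:400,:640]; z=depth
    p=np.stack([(u-K[0,2])/K[0,0]*z,(v-K[1,2])/K[1,1]*z,z],-1)
    return (p-T[:3,3])@T[:3,:3]
def proj(n,P):
    K,T=cal(n); q=np.array(P)@T[:3,:3].T+T[:3,3]; q=q@K.T; return q[...,:2]/q[...,2:]
def save(n,im): cv2.imwrite(f"pics/{n}.png",im[...,::-1])
E
python3 - <<'E'
from h import *
for n in("top","side"):
    im,d=env.read_camera(n); save(n+"0",im); np.savez("/tmp/"+n,im=im,d=d)
    K,T=cal(n); print(n,K.tolist(),(-T[:3,:3].T@T[:3,3]).round(3),T[:3,:3].round(2).tolist())
print(env.get_state())
E
```

```text
pics
top [[432.2030214860758, 0.0, 315.56373608125807], [0.0, 432.2030214860758, 203.81845294902539], [0.0, 0.0, 1.0]] [ 3.630e-01 -1.000e-03  1.508e+00] [[-0.03, -1.0, -0.01], [-1.0, 0.03, -0.09], [0.09, 0.01, -1.0]]
side [[400.35410766619975, 0.0, 320.5906119734852], [0.0, 400.35410766619975, 196.99969708758354], [0.0, 0.0, 1.0]] [ 0.303 -1.144  0.945] [[0.98, -0.18, -0.02], [-0.12, -0.55, -0.83], [0.13, 0.82, -0.56]]
{'clock': 0.1, 'joint_pos': array([ 9.68364584e-01,  3.13927008e-01,  4.51263167e-02,  1.30360602e+00,
       -2.97137620e-06,  1.43119568e+00]), 'qvel': array([ 0.00061303, -0.00199829,  0.00311977,  0.00075483, -0.00151196,
       -0.00070407]), 'tau': array([ 2.28619465e-03, -4.81724095e+01,  2.99244797e+01,  1.26858708e-02,
       -1.37991365e-04, -1.16653405e-05]), 'tcp_pos': array([0.25646168, 0.51409927, 0.2048109 ]), 'orientation': array([ 0.60082819, -0.37222365,  0.60186969,  0.37176325]), 'wrist_force': array([-0.23841792,  0.41268776, -0.6472576 ]), 'ft_torque': array([ 0.02530423, -0.03275469,  0.0128498 ]), 'finger_gap': 0.08550764517640999}
```

View pics/top0.png

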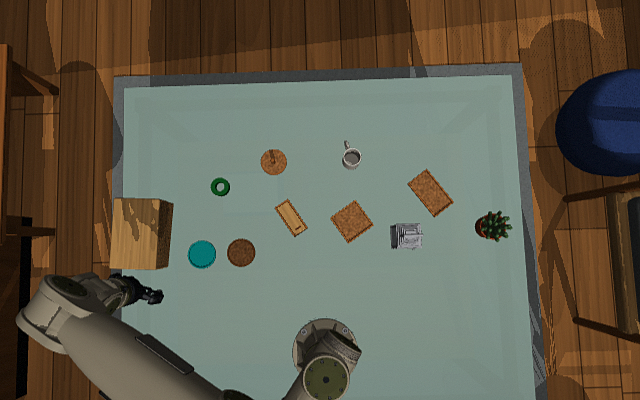

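View pics/side0.png

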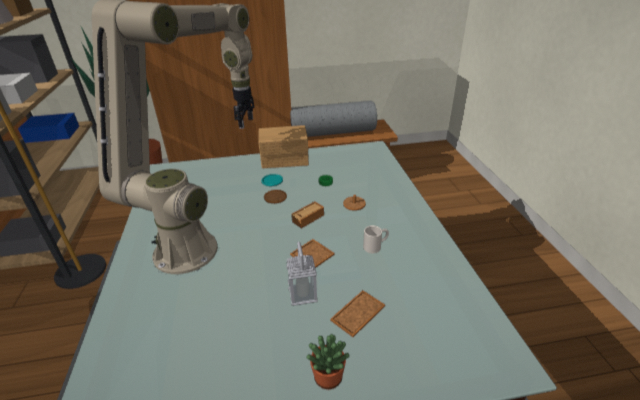

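The top view shows mug (351,157), lantern (405,236), box (291,218), ring (220,187), brown coaster (241,252), turquoise look-alike (202,254), square tray (351,221), long tray (430,192) and peg stand (273,161). The coaster is the only thing with a rival: brown at (241,252) or turquoise at (202,254). I'm choosing the brown one and will check it with a crop and the networks.

Run:
```python
from h import *
z=np.load("/tmp/top.npz"); im=z["im"];d=z["d"]
c=cv2.resize(im[130:280,180:460],None,fx=2.85,fy=2.85,interpolation=cv2.INTER_CUBIC); save("crop0",c)
P=cloud("top",d); S=np.load("/tmp/side.npz"); Q=cloud("side",S["d"])
R={}
for cam,C in(("top",P),("side",Q)):
  for t in "mug_center lantern_handle box_center ring_center coaster square_tray long_tray peg_stand yoga_block_top_center succulent_center".split():
    for r in env.silhouettes(cam,t)[:3]:
        m=r["mask"]; p=C[m]; p=p[C[m][:,2]>-.05] if 0 else p
        R[cam+t+str(len([k for k in R if k.startswith(cam+t)]))]=m
        print(cam,t,round(r["confidence"],2),np.round(r["uv"],1),m.sum(),"med",np.median(p,0).round(4),"zpct",np.percentile(p[:,2],[2,50,98]).round(3))
np.savez("/tmp/masks",**R)
print("clock",env.get_state()["clock"])
```

```text
top mug_center 0.92 [350.3 152.8] 339 med [ 0.6632 -0.1111  0.0291] zpct [-0.     0.029  0.078]
top lantern_handle 0.71 [406.8 234.3] 737 med [ 0.383  -0.2658  0.1292] zpct [0.009 0.129 0.193]
top box_center 0.88 [288.5 216. ] 564 med [0.4571 0.1029 0.0389] zpct [0.006 0.039 0.046]
top ring_center 0.52 [215.6 185.2] 268 med [0.5757 0.3496 0.0215] zpct [-0.003  0.021  0.031]
top coaster 0.82 [197.9 255. ] 595 med [0.3425 0.4163 0.0048] zpct [-0.003  0.005  0.013]
top coaster 0.57 [236.4 251.2] 573 med [0.3457 0.2801 0.0046] zpct [-0.003  0.005  0.013]
top square_tray 0.79 [351.6 220.4] 1016 med [ 0.441  -0.1063  0.0048] zpct [-0.002  0.005  0.013]
top long_tray 0.75 [218.9 181.1] 241 med [0.5755 0.3466 0.0223] zpct [-0.003  0.022  0.031]
top long_tray 0.6 [428.3 195.3] 1060 med [ 0.5312 -0.3856  0.0052] zpct [-0.002  0.005  0.013]
top peg_stand 0.6 [275.  157.5] 506 med [0.6578 0.1595 0.0102] zpct [0.004 0.01  0.042]
top yoga_block_top_center 0.71 [134.7 234.1] 3698 med [0.4146 0.576  0.149 ] zpct [0.096 0.149 0.155]
top succulent_center 0.86 [493.  224.2] 750 med [ 0.4066 -0.5558  0.
[... 559 characters left out ...]
25  0.1457] zpct [0.079 0.146 0.154]
side coaster 0.69 [274.4 178.7] 205 med [0.3386 0.4143 0.0053] zpct [0.    0.005 0.012]
side coaster 0.56 [272.9 193.7] 263 med [0.3428 0.2804 0.0055] zpct [-0.001  0.005  0.012]
side square_tray 0.58 [315.4 247.7] 471 med [ 0.4534 -0.0963  0.0046] zpct [-0.     0.005  0.012]
side long_tray 0.6 [356.4 311.3] 1286 med [ 0.5281 -0.3866  0.0046] zpct [0.    0.005 0.011]
side long_tray 0.56 [283.2 141.3] 1260 med [0.413  0.5242 0.1457] zpct [0.082 0.146 0.154]
side peg_stand 0.73 [356.4 200.9] 282 med [0.6528 0.1533 0.0102] zpct [0.    0.01  0.042]
side yoga_block_top_center 0.78 [282.6 142.3] 1324 med [0.4094 0.5248 0.1458] zpct [0.08  0.146 0.154]
clock 1.1
```

View pics/crop0.png

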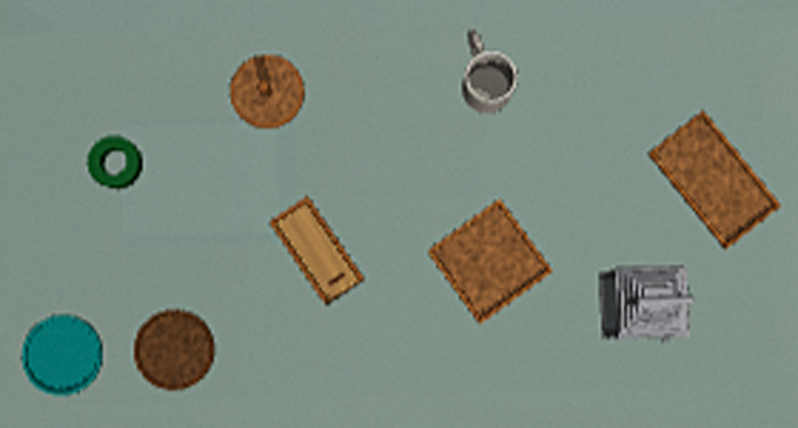

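The crop confirms it: a dark-brown cork coaster at (241,252), clearly different from the turquoise one at (202,254). Now precise fits.

```bash
cat >> h.py <<'E'
from scipy.optimize import least_squares
def circ(p,r=None):
    f=lambda q:np.hypot(p[:,0]-q[0],p[:,1]-q[1])-(q[2] if r is None else r)
    x0=list(p.mean(0)[:2])+([0.04] if r is None else [])
    return least_squares(f,x0,loss="soft_l1",f_scale=.003).x
def onplane(n,uv,z):
    K,T=cal(n); uv=np.asarray(uv,float); r=np.c_[(uv[:,0]-K[0,2])/K[0,0],(uv[:,1]-K[1,2])/K[1,1],np.ones(len(uv))]@T[:3,:3]
    c=-T[:3,:3].T@T[:3,3]; return c+r*((z-c[2])/r[:,2])[:,None]
def near(C,c,r,z0,z1):
    m=(np.hypot(C[...,0]-c[0],C[...,1]-c[1])<r)&(C[...,2]>z0)&(C[...,2]<z1); return m
def rect(p):
    (c,s,a)=cv2.minAreaRect((p[:,:2]*1000).astype(np.float32)); return np.round(c,1),np.round(s,1),round(a,1)
E
python3 - <<'E'
from h import *
D={n:np.load(f"/tmp/{n}.npz") for n in("top","side")}
for n in D:
    im=D[n]["im"].astype(int); C=cloud(n,D[n]["d"])
    hsv=cv2.cvtColor(D[n]["im"],cv2.COLOR_RGB2HSV)
    brown=((hsv[...,0]<25)&(hsv[...,1]>80))
    print("==",n)
    tab=near(C,(.5,0),.06,-.02,.02)&~brown; print("table z",np.median(C[tab][:,2]).round(4))
    def comp(m):
        k,l,s,_=cv2.connectedComponentsWithStats(m.astype(np.uint8)); return l==1+np.argmax(s[1:,4])
    for t,c,r in(("square",(.441,-.106),.09),("long",(.53,-.386),.1),("coaster",(.3457,.28),.065),("peg",(.655,.158),.07)):
        m=comp(brown&near(C,c,r,-.02,.06))
        zt={"peg":.01}.get(t,.009)
        if t=="peg": m&=C[...,2]<.02
        cs,_=cv2.findContours(m.astype(np.uint8),cv2.RETR_EXTERNAL,cv2.CHAIN_APPROX_NONE)
        b=max(cs,key=len)[:,0]; p=onplane(n,b,zt*.6)
        if t in("square","long"): print(t,rect(p),"mean",p.mean(0).round(4))
        else: print(t,circ(p).round(4))
    m=comp(near(C,(.457,.1),.09,.03,.06)&brown); cs,_=cv2.findContours(m.astype(np.uint8),cv2.RETR_EXTERNAL,cv2.CHAIN_APPROX_NONE)
    print("box",rect(onplane(n,max(cs,key=len)[:,0],.042)))
    g=(im[...,1]>im[...,0]+25)&(im[...,1]>im[...,2]+20)&near(C,(.575,.347),.06,.014,.04)
    p=C[g]; print("ring",g.sum(),p.mean(0).round(4),circ(p,.024).round(4))
    pk=near(C,(.655,.158),.05,.022,.06); print("pegtip",pk.sum(),C[pk].mean(0).round(4), C[pk][:,2].max())
    m=near(C,(.66,-.115),.07,.064,.09); print("mug rim",m.sum(),circ(C[m]).round(4),circ(C[m],.029).round(4))
    m=near(C,(.66,-.115),.09,.02,.06); p=C[m]; 
    m=near(C,(.38,-.29),.08,.177,.21);p=C[m]; print("bar",m.sum(),p.mean(0).round(4),rect(p))
    m=near(C,(.38,-.29),.09,.12,.16);p=C[m]; print("roof",m.sum(),p.mean(0).round(4),rect(p))
    m=near(C,(.38,-.29),.1,.02,.11);p=C[m]; print("body",m.sum(),p.mean(0).round(4),rect(p))
for n,uo in(("top",(300,120,100,80)),("top",(370,200,80,70)),("side",(270,220,130,100))):
    x,y,w,h=uo; save(f"c_{n}{x}",cv2.resize(D[n]["im"][y:y+h,x:x+w],None,fx=6,fy=6,interpolation=cv2.INTER_CUBIC))
E
```

```text
== top
table z -0.0001
square (array([ 440.3, -106.8]), array([109.9, 110.5]), 34.1) mean [ 0.4399 -0.1074  0.0054]
long (array([ 531.5, -385.3]), array([150.1,  87.3]), 36.5) mean [ 0.5308 -0.385   0.0054]
coaster [0.3442 0.2803 0.0471]
peg [0.6587 0.16   0.0445]
box (array([458.4, 101.9]), array([119.1,  55.3]), 32.9)
ring 199 [0.5752 0.3479 0.0233] [0.5751 0.3478]
pegtip 18 [0.6579 0.1581 0.0411] 0.04934151888076175
mug rim 95 [ 0.6548 -0.1112  0.0293] [ 0.6548 -0.1112]
bar 69 [ 0.3837 -0.2804  0.19  ] (array([ 384.6, -279.8]), array([62.5,  9.3]), 88.4)
roof 476 [ 0.3843 -0.2763  0.1337] (array([ 384.6, -278.5]), array([77.8, 77.2]), 89.1)
body 92 [ 0.3813 -0.2454  0.0604] (array([ 366.5, -254.5]), array([103.4,  47.6]), 37.8)
== side
table z 0.0003
square (array([ 446.2, -102.6]), array([ 90.5, 112.8]), 33.7) mean [ 0.4529 -0.1045  0.0054]
long (array([ 528.5, -385.8]), array([153.3,  87.5]), 36.7) mean [ 0.5285 -0.3872  0.0054]
coaster [0.3423 0.2774 0.046 ]
peg [0.6544 0.157  0.0438]
box (array([455.3,  91.8]), array([127. ,  66.6]), 32.9)
ring 90 [0.572  0.3411 0.0224] [0.5719 0.3424]
pegtip 20 [0.6547 0.1576 0.0359] 0.04613391626333966
mug rim 133 [ 0.6513 -0.1128  0.0291] [ 0.6513 -0.1128]
bar 60 [ 0.3806 -0.2848  0.1886] (array([ 381. , -282.7]), array([59.4,  9.7]), 89.8)
roof 460 [ 0.3797 -0.2922  0.1339] (array([ 381.3, -282.3]), array([77.7, 75.1]), 0.2)
body 576 [ 0.3793 -0.3136  0.0647] (array([ 362.5, -299.7]), array([ 54.7, 109.6]), 47.0)
```

View pics/c_top300.png

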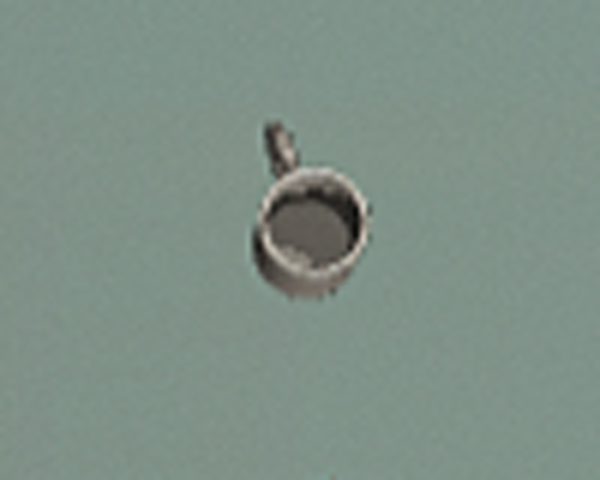

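View pics/c_top370.png

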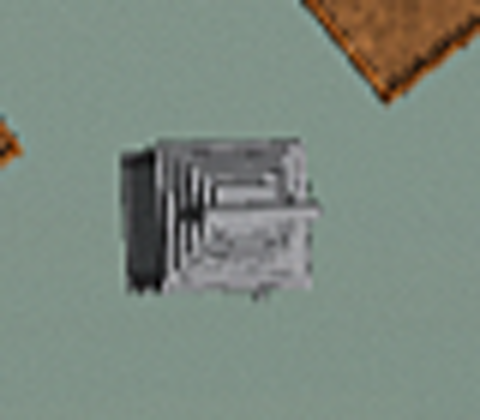

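View pics/c_side270.png

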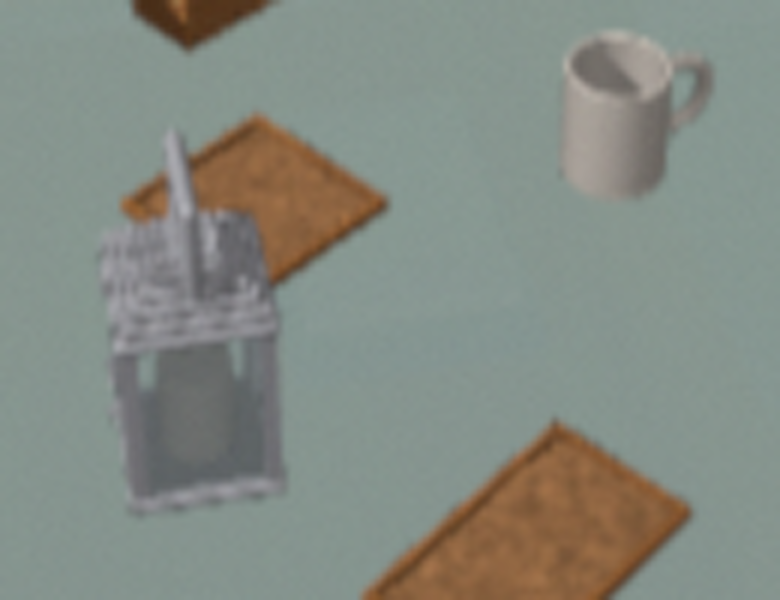

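```bash
cat >> h.py <<'E'
from scipy.spatial.transform import Rotation as Ro
def go(p,ang,flip=None):
    """tcp target p, jaw axis (tool z) at angle ang deg in world xy, tool down. prints rows values"""
    s=env.get_state(); q=s["orientation"]; R0=Ro.from_quat([q[1],q[2],q[3],q[0]])
    best=None
    for k in ([0,180] if flip is None else [flip]):
        a=np.radians(ang+k); z=np.array([np.cos(a),np.sin(a),0]); x=np.array([0,0,-1.]); y=np.cross(z,x)
        R=Ro.from_matrix(np.c_[x,y,z]); rv=(R0.inv()*R).as_rotvec()
        print("k",k,"rot",rv.round(3),"deg",np.degrees(np.linalg.norm(rv)).round(1))
    d=R0.inv().apply(np.array(p)-s["tcp_pos"])
    print("shift",d.round(4),"dist",np.linalg.norm(d).round(3))
def st():
    s=env.get_state(); q=s["orientation"]; R0=Ro.from_quat([q[1],q[2],q[3],q[0]]).as_matrix()
    print("t",round(s["clock"],2),"tcp",s["tcp_pos"].round(4),"x",R0[:,0].round(3),"jaw",np.degrees(np.arctan2(R0[1,2],R0[0,2])).round(1),"gap",round(s["finger_gap"],4),"F",s["wrist_force"].round(1),"j",s["joint_pos"].round(2))
E
python3 - <<'E'
from h import *
for n,c in(("top",(.6548,-.1112)),("side",(.6513,-.1128))):
    z=np.load(f"/tmp/{n}.npz"); C=cloud(n,z["d"])
    m=near(C,c,.085,.018,.07)&~near(C,c,.039,-1,1); p=C[m]-np.r_[c,0]
    print(n,m.sum(),p.mean(0).round(3),np.degrees(np.arctan2(p[:,1].mean(),p[:,0].mean())).round(1))
st(); go((.653,-.112,.16),-66)
E
```

```text
top 27 [0.05  0.016 0.049] 17.7
side 49 [0.052 0.015 0.043] 16.1
t 1.1 tcp [0.2568 0.5146 0.2056] x [ 0.  0. -1.] jaw 63.5 gap 0.0856 F [-0.  -0.3  0.1] j [ 0.97  0.31  0.05  1.3  -0.    1.43]
k 0 rot [ 2.26  0.   -0.  ] deg 129.5
k 180 rot [-0.882  0.     0.   ] deg 50.5
shift [ 0.0456 -0.6343 -0.3837] dist 0.743
```

Call:
step_arm:
  moves:
    - [[-0.76,0,0,0,-0.634,-0.384,1],[-0.76,0,0,0,-0.634,-0.384,1],[-0.76,0,0,0,-0.634,-0.384,1],[-0.76,0,0,0,-0.634,-0.384,1],[-0.76,0,0,0,-0.634,-0.384,1],[-0.76,0,0,0,-0.634,-0.384,1],[-0.76,0,0,0,-0.634,-0.384,1],[-0.76,0,0,0,-0.634,-0.384,1],[-0.76,0,0,0,-0.634,-0.384,1],[-0.76,0,0,0,-0.634,-0.384,1],[-0.76,0,0,0,-0.634,-0.384,1],[-0.76,0,0,0,-0.634,-0.384,1]]
  force: 30

```text
clock: 2.3
tcp_pos: [0.5656, 0.0256, 0.2059]
orientation: [-0.421, 0.569, -0.42, -0.568]
wrist_force: [-0.2, 0.2, -0.1]
finger_gap: 0.0854
```

Run:
```python
from h import *
st(); go((.653,-.112,.14),107)
```

```text
t 2.3 tcp [0.5656 0.0256 0.2059] x [ 0.001  0.    -1.   ] jaw 107.0 gap 0.0854 F [-0.2  0.2 -0.1] j [-0.1   0.3   0.02  1.3   0.   -0.39]
k 0 rot [ 0.    -0.     0.001] deg 0.0
k 180 rot [-3.141e+00 -1.000e-03 -0.000e+00] deg 180.0
shift [ 0.0659 -0.0433 -0.1571] dist 0.176
```

Call:
step_arm:
  moves:
    - [[0,0,0,0.065,-0.043,-0.157,1],[0,0,0,0.065,-0.043,-0.157,1],[0,0,0,0.065,-0.043,-0.157,1],[0,0,0,0.065,-0.043,-0.157,1],[0,0,0,0.065,-0.043,-0.157,1],[0,0,0,0.065,-0.043,-0.157,1],[0,0,0,0.065,-0.043,-0.157,1],[0,0,0,0.065,-0.043,-0.157,1],[0,0,0,0.065,-0.043,-0.157,1]]

```text
clock: 3.2
tcp_pos: [0.6528, -0.1109, 0.142]
orientation: [-0.42, 0.569, -0.42, -0.568]
wrist_force: [0.4, 0.9, 0.4]
finger_gap: 0.0853
```

Run:
```python
from h import *
st(); go((.653,-.112,.05),107)
for n in("top","side"):
    im,d=env.read_camera(n); np.savez("/tmp/"+n,im=im,d=d)
    u,v=proj(n,(.653,-.112,.08)).astype(int); save("mugpre_"+n,cv2.resize(im[max(v-50,0):v+50,u-60:u+60],None,fx=6,fy=6,interpolation=cv2.INTER_CUBIC))
```

```text
t 3.2 tcp [ 0.6528 -0.1109  0.142 ] x [ 0.002 -0.    -1.   ] jaw 107.1 gap 0.0853 F [0.4 0.9 0.4] j [-0.29  0.5   0.18  1.24  0.   -0.59]
k 0 rot [ 0.002 -0.001  0.002] deg 0.2
k 180 rot [-3.14e+00 -3.00e-03 -1.00e-03] deg 179.9
shift [ 0.092   0.0003 -0.0011] dist 0.092
```

View pics/mugpre_side.png

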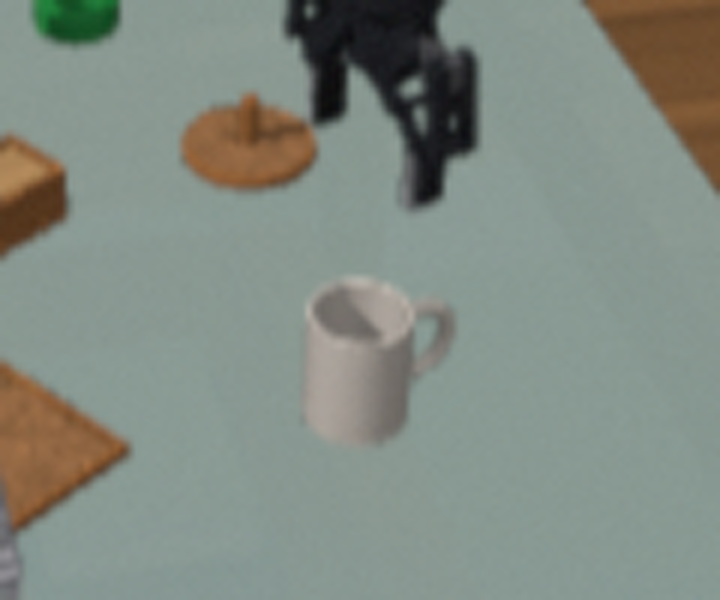

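View pics/mugpre_top.png

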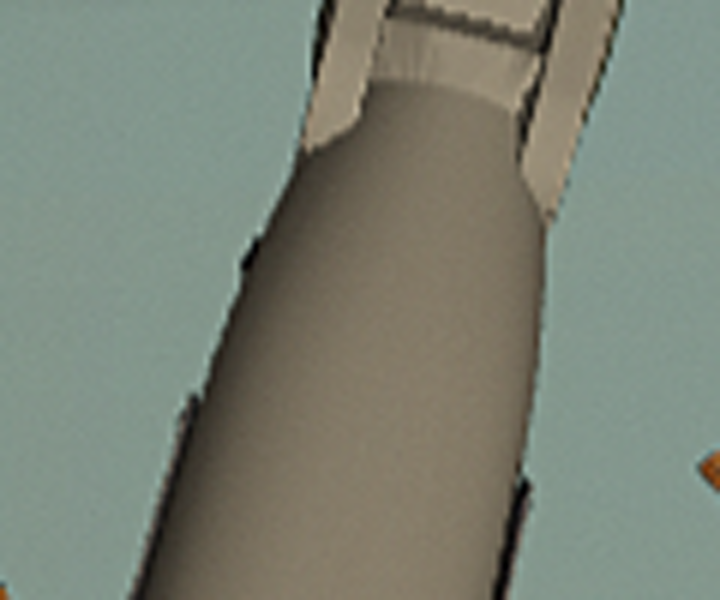

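Run:
```python
from h import *
z=np.load("/tmp/side.npz"); u,v=proj("side",(.653,-.112,.08)).astype(int)
for s in(-1,1):
  for zz in(.131,.144):
    a=np.radians(107); P=np.array([.6528,-.1109,zz])+s*.0427*np.array([np.cos(a),np.sin(a),0]); print(s,zz,(proj("side",P)-[u-60,v-50])*6)
C=cloud("side",z["d"]); m=near(C,(.653,-.111),.08,.11,.165)
p=C[m]; p2=(p[:,:2]-[.6528,-.1109])@np.array([np.cos(a),np.sin(a)])
for s in(-1,1):
    q=p[p2*s>0.02]; print(s,len(q),q.min(0).round(4),q.max(0).round(4), "along",((q[:,:2]-[.6528,-.1109])@np.array([np.cos(a),np.sin(a)])).min().round(4))
```

```text
-1 0.131 [407.79888008 270.16752214]
-1 0.144 [409.29996747 251.28619576]
1 0.131 [323.13921973 189.85203215]
1 0.144 [324.12186181 171.41795967]Traceback (most recent call last):
  File "<stdin>", line 9, in <module>
    return umr_minimum(a, axis, None, out, keepdims, initial, where)
ValueError: zero-size array to reduction operation minimum which has no identity
```

Run:
```python
from h import *
st()
z=np.load("/tmp/side.npz"); u,v=proj("side",(.653,-.112,.08)).astype(int); print(u,v)
C=cloud("side",z["d"])
for cx,cy in((415,195),(422,180),(430,150),(325,108),(325,90),(360,310)):
    c,r=int(cx/6+u-60),int(cy/6+v-50); print(c,r,C[r,c].round(3),z["d"][r,c])
```

```text
t 3.3 tcp [ 0.6528 -0.1111  0.1417] x [ 0.002 -0.    -1.   ] jaw 107.1 gap 0.0855 F [-0.1 -0.8  0.5] j [-0.29  0.51  0.18  1.24  0.   -0.59]
373 229
382 211 [ 0.303 -1.144  0.945] 0.0
383 209 [ 0.663 -0.166  0.202] 1.2629335
384 204 [ 0.66  -0.178  0.23 ] 1.2374915
367 197 [ 0.64  -0.064  0.184] 1.3534629
367 194 [ 0.636 -0.074  0.203] 1.3345933
373 230 [ 0.66  -0.09   0.058] 1.4052956
```

Run:
```python
from h import *
z=np.load("/tmp/side.npz"); C=cloud("side",z["d"]); im=z["im"]
dark=(im.max(-1)<75); dark[:, :340]=0; dark[:,420:]=0; dark[:165]=0;dark[220:]=0
m=dark&(z["d"]>0)
for r in range(180,216):
    cs=np.where(m[r])[0]
    if len(cs): print(r,[(int(c),*C[r,c].round(3).tolist()) for c in cs[::4]][:7])
print(proj("side",(.653,-.111,.142)))
```

```text
180 [(361, 0.621, -0.049, 0.244), (366, 0.641, -0.04, 0.237), (370, 0.635, -0.102, 0.275), (374, 0.634, -0.146, 0.301), (378, 0.645, -0.15, 0.302), (382, 0.659, -0.147, 0.298)]
181 [(361, 0.621, -0.05, 0.241), (366, 0.639, -0.046, 0.237), (370, 0.634, -0.105, 0.273), (374, 0.643, -0.12, 0.281), (378, 0.647, -0.145, 0.295), (382, 0.659, -0.149, 0.296)]
182 [(361, 0.621, -0.05, 0.237), (365, 0.635, -0.049, 0.235), (369, 0.629, -0.112, 0.274), (373, 0.641, -0.116, 0.275), (377, 0.646, -0.139, 0.288), (381, 0.657, -0.146, 0.291), (385, 0.671, -0.143, 0.288)]
183 [(361, 0.621, -0.052, 0.235), (365, 0.625, -0.083, 0.253), (369, 0.631, -0.105, 0.266), (373, 0.641, -0.116, 0.271), (377, 0.648, -0.135, 0.282), (381, 0.656, -0.148, 0.289), (385, 0.671, -0.143, 0.284)]
184 [(361, 0.622, -0.047, 0.228), (365, 0.626, -0.08, 0.247), (369, 0.632, -0.106, 0.262), (373, 0.637, -0.129, 0.276), (377, 0.648, -0.136, 0.279), (381, 0.656, -0.149, 0.286), (385, 0.671, -0.143, 0.28)]
185 [(363, 0.627, -0.055, 0.228), (367, 0.628, -0.095, 0.253), (371, 0.639, -0.104, 0.257), (375, 0.642, -0.134, 0.275), (379
[... 2553 characters left out ...]
.663, -0.179, 0.238), (389, 0.676, -0.177, 0.235)]
203 [(381, 0.655, -0.166, 0.227), (386, 0.664, -0.184, 0.237), (390, 0.68, -0.177, 0.231)]
204 [(381, 0.656, -0.162, 0.22), (385, 0.662, -0.183, 0.233), (389, 0.675, -0.181, 0.23)]
205 [(382, 0.661, -0.159, 0.213), (386, 0.665, -0.184, 0.23)]
206 [(382, 0.66, -0.162, 0.211), (386, 0.673, -0.163, 0.211)]
207 [(382, 0.662, -0.159, 0.205), (386, 0.673, -0.163, 0.206)]
208 [(382, 0.661, -0.16, 0.202), (386, 0.674, -0.162, 0.201)]
209 [(382, 0.661, -0.163, 0.2), (386, 0.674, -0.164, 0.199)]
210 [(382, 0.662, -0.159, 0.193), (386, 0.674, -0.164, 0.195)]
211 [(383, 0.663, -0.168, 0.196)]
212 [(382, 0.662, -0.162, 0.188)]
[373.98500159 214.55849589]
```

Run:
```python
from h import *
print(env.nose_length, [a for a in dir(env) if a[0]!="_"])
st()
im,d=env.read_camera("side"); C=cloud("side",d); dark=(im.max(-1)<75)&(d>0)&near(C,(.653,-.111),.09,.08,.25)
z=C[dark][:,2]; print(np.sort(z)[:15].round(3))
im,d=env.read_camera("top"); np.savez("/tmp/top",im=im,d=d); save("top1",im)
st()
```

```text
0.011 ['MotionError', 'boxes_of', 'get_calibration', 'get_state', 'hand_in', 'nose_length', 'read_camera', 'silhouettes']
t 3.3 tcp [ 0.6528 -0.1111  0.1417] x [ 0.002 -0.    -1.   ] jaw 107.1 gap 0.0855 F [-0.1 -0.8  0.5] j [-0.29  0.51  0.18  1.24  0.   -0.59]
[0.18  0.18  0.182 0.182 0.184 0.185 0.187 0.187 0.187 0.188 0.188 0.189
 0.189 0.19  0.19 ]
t 3.4 tcp [ 0.6528 -0.1115  0.1414] x [ 0.001  0.    -1.   ] jaw 107.1 gap 0.0856 F [-0.8  0.5  0.1] j [-0.29  0.51  0.18  1.24  0.   -0.59]
```

View pics/top1.png

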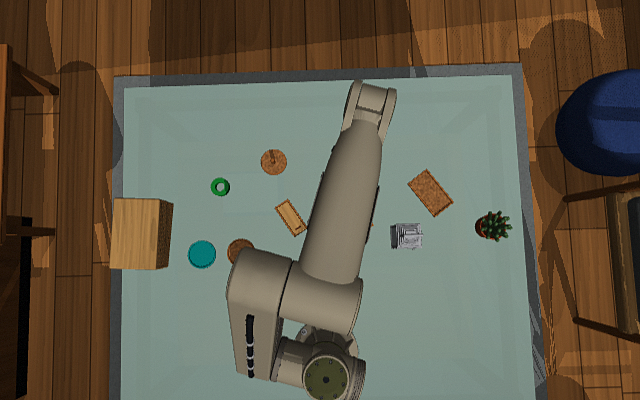

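Run:
```python
from h import *
for z in(.19,.206,.22,.24,.26): print(z,proj("side",(.2568,.5146,z)).round(1))
im=cv2.imread("pics/side0.png"); cv2.imwrite("pics/tip0.png",cv2.resize(im[80:140,205:285],None,fx=8,fy=8,interpolation=cv2.INTER_CUBIC))
```

```text
0.19 [247.7 134.3]
0.206 [247.2 131. ]
0.22 [246.8 128.1]
0.24 [246.2 123.8]
0.26 [245.7 119.5]
```

View pics/tip0.png

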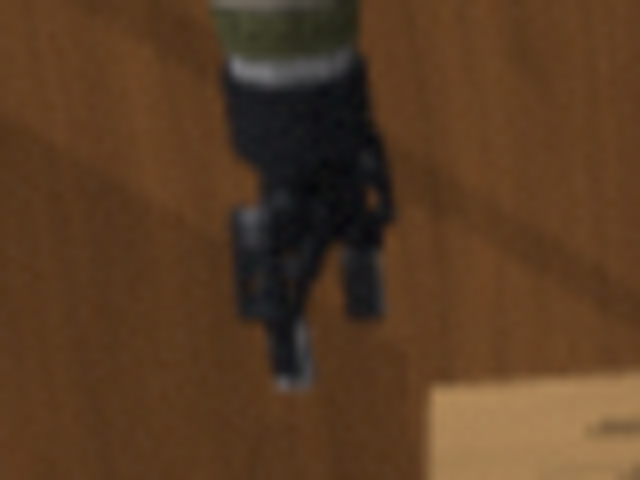

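The side camera shows the open fingertips at about z 0.18 (pixels (367,199) and (382,212)), though the TCP reads 0.142. By the text the tips should be near 0.144. I'll shut the jaws in free air to see how they swing.

Call:
step_arm:
  moves:
    - [[0,0,0,0,0,0,0.1],[0,0,0,0,0,0,0.1],[0,0,0,0,0,0,0.1],[0,0,0,0,0,0,0.1],[0,0,0,0,0,0,0.1],[0,0,0,0,0,0,0.1],[0,0,0,0,0,0,0.1]]

```text
clock: 4.1
tcp_pos: [0.6528, -0.1115, 0.1413]
orientation: [-0.421, 0.569, -0.42, -0.568]
wrist_force: [0.1, -0.5, 0.3]
finger_gap: 0.0086
```

Run:
```python
from h import *
st()
im,d=env.read_camera("side"); C=cloud("side",d); dark=(im.max(-1)<75)&(d>0)&near(C,(.653,-.111),.09,.08,.25)
z=C[dark]; o=np.argsort(z[:,2]); print(z[o[:12]].round(3))
u,v=proj("side",(.653,-.112,.08)).astype(int); save("shut1",cv2.resize(im[max(v-50,0):v+50,u-60:u+60],None,fx=6,fy=6,interpolation=cv2.INTER_CUBIC))
```

```text
t 4.1 tcp [ 0.6528 -0.1115  0.1413] x [ 0.001  0.    -1.   ] jaw 107.0 gap 0.0086 F [ 0.1 -0.5  0.3] j [-0.29  0.51  0.18  1.24  0.   -0.59]
[[ 0.646 -0.105  0.17 ]
 [ 0.651 -0.123  0.17 ]
 [ 0.645 -0.111  0.17 ]
 [ 0.661 -0.124  0.173]
 [ 0.641 -0.11   0.174]
 [ 0.657 -0.125  0.174]
 [ 0.646 -0.106  0.175]
 [ 0.642 -0.107  0.176]
 [ 0.65  -0.127  0.177]
 [ 0.664 -0.125  0.177]
 [ 0.658 -0.124  0.177]
 [ 0.653 -0.129  0.177]]
```

View pics/shut1.png

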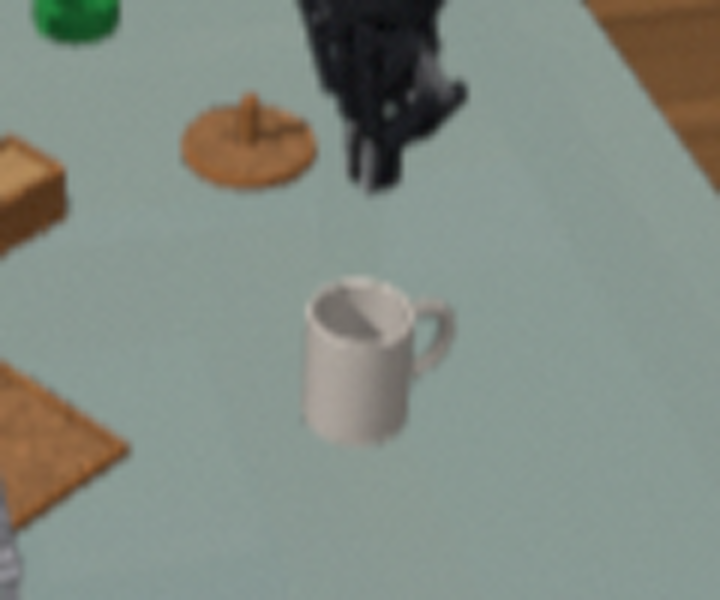

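Shut, the tips stand at about z 0.169, so the fingertips are about 27 mm behind the reported TCP along the tool. The text puts them 11 mm ahead, so I'll use the seen value (tips = tcp z + 0.027), go down in stages and check.

Call:
step_arm:
  moves:
    - [[0,0,0,0,0,0,1],[0,0,0,0,0,0,1],[0,0,0,0,0,0,1],[0,0,0,0,0,0,1],[0,0,0,0,0,0,1],[0,0,0,0,0,0,1],[0,0,0,0.04,0,0,1],[0,0,0,0.08,0,0,1],[0,0,0,0.08,0,0,1],[0,0,0,0.08,0,0,1],[0,0,0,0.08,0,0,1]]

```text
clock: 5.25
tcp_pos: [0.6544, -0.112, 0.0638]
orientation: [-0.421, 0.57, -0.42, -0.567]
wrist_force: [0.8, 0.5, -0.0]
finger_gap: 0.0852
```

Run:
```python
from h import *
st(); go((.653,-.112,.012),107)
im,d=env.read_camera("side"); 
u,v=proj("side",(.653,-.112,.08)).astype(int); save("desc1",cv2.resize(im[max(v-50,0):v+50,u-60:u+60],None,fx=6,fy=6,interpolation=cv2.INTER_CUBIC))
```

```text
t 5.25 tcp [ 0.6544 -0.112   0.0638] x [ 0.005 -0.001 -1.   ] jaw 107.0 gap 0.0852 F [ 0.8  0.5 -0. ] j [-0.29  0.55  0.05  1.07  0.   -0.59]
k 0 rot [ 0.001 -0.002  0.004] deg 0.3
k 180 rot [-3.141 -0.006 -0.004] deg 179.9
shift [0.0517 0.0016 0.0005] dist 0.052
```

View pics/desc1.png

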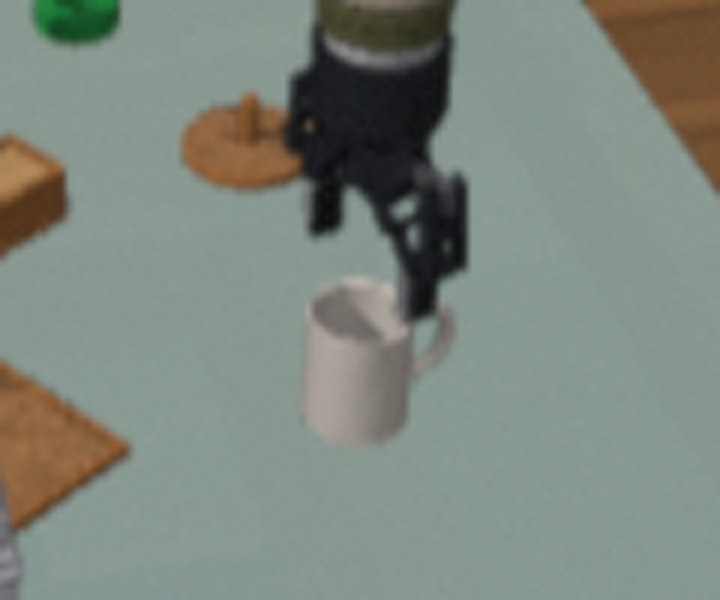

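The near fingertip at crop (415,315) is still above the rim, and the fingers straddle the mug clear of the handle, as the seen offset predicts. Going on down, then gripping.

Call:
step_arm:
  moves:
    - [[0,0,0.004,0.026,0.001,0,1],[0,0,0.004,0.051,0.001,0,1],[0,0,0.004,0.051,0.001,0,1],[0,0,0.004,0.051,0.001,0,1],[0,0,0.004,0.051,0.001,0,1]]

```text
clock: 5.8
tcp_pos: [0.6556, -0.1129, 0.0154]
orientation: [-0.42, 0.571, -0.42, -0.567]
wrist_force: [0.3, -0.6, 0.3]
finger_gap: 0.0854
```

Run:
```python
from h import *
st(); go((.653,-.112,.012),107)
im,d=env.read_camera("side"); 
u,v=proj("side",(.653,-.112,.08)).astype(int); save("desc2",cv2.resize(im[max(v-50,0):v+50,u-60:u+60],None,fx=6,fy=6,interpolation=cv2.INTER_CUBIC))
```

```text
t 5.8 tcp [ 0.6556 -0.1129  0.0154] x [ 0.005 -0.003 -1.   ] jaw 107.1 gap 0.0854 F [ 0.3 -0.6  0.3] j [-0.29  0.59 -0.01  0.97 -0.   -0.59]
k 0 rot [ 0.001 -0.005  0.004] deg 0.3
k 180 rot [-3.141 -0.006 -0.007] deg 179.9
shift [0.0034 0.0023 0.0016] dist 0.004
```

View pics/desc2.png

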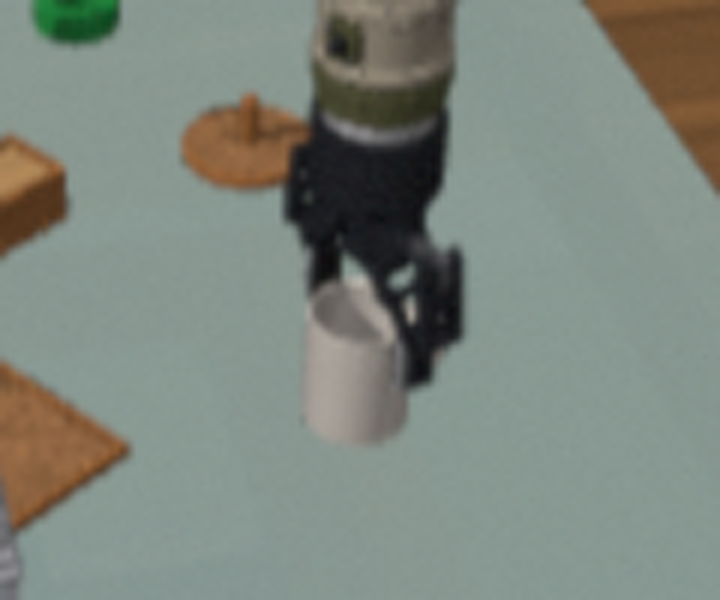

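The fingers straddle the upper half of the mug on both sides, tip at crop (415,385). Closing.

Call:
step_arm:
  moves:
    - [[0,0,0.003,0,0.002,0,0.5],[0,0,0.003,0,0.002,0,0.5],[0,0,0.003,0,0.002,0,0.5],[0,0,0.003,0,0.002,0,0.5],[0,0,0.003,0,0.002,0,0.5],[0,0,0.003,0,0.002,0,0.5]]
  force: 40

```text
clock: 6.45
tcp_pos: [0.6547, -0.1134, 0.0171]
orientation: [-0.42, 0.571, -0.421, -0.566]
wrist_force: [-1.7, 1.0, 7.6]
finger_gap: 0.0598
```

Call:
step_arm:
  moves:
    - [[0,0,0,-0.03,0,0,0.5],[0,0,0,-0.06,0,0,0.5],[0,0,0,-0.09,0,0,0.5],[0,0,0,-0.1,0,0,0.5],[0,0,0,-0.1,0,0,0.5]]

```text
clock: 6.95
tcp_pos: [0.6553, -0.1134, 0.1186]
orientation: [-0.42, 0.572, -0.42, -0.565]
wrist_force: [0.4, 0.2, -2.1]
finger_gap: 0.0599
```

Run:
```python
from h import *
st(); go((.343,.279,.10),140)
im,d=env.read_camera("side"); 
u,v=proj("side",(.653,-.112,.08)).astype(int); save("lift1",cv2.resize(im[max(v-50,0):v+50,u-60:u+60],None,fx=6,fy=6,interpolation=cv2.INTER_CUBIC))
```

```text
t 6.95 tcp [ 0.6553 -0.1134  0.1186] x [ 0.008 -0.005 -1.   ] jaw 107.1 gap 0.0599 F [ 0.4  0.2 -2.1] j [-0.29  0.51  0.14  1.18 -0.   -0.59]
k 0 rot [-0.575 -0.009  0.003] deg 32.9
k 180 rot [2.567 0.004 0.012] deg 147.1
shift [0.0142 0.1836 0.4669] dist 0.502
```

View pics/lift1.png

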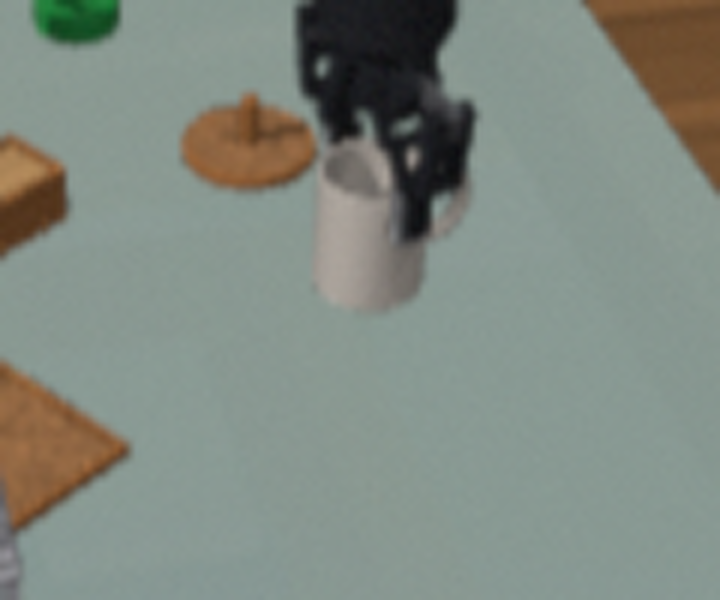

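Call:
step_arm:
  moves:
    - [[0,-0.008,0.006,0.002,0.184,0.467,0.5],[0,-0.008,0.006,0.002,0.184,0.467,0.5],[0,-0.008,0.006,0.002,0.184,0.467,0.5],[0,-0.008,0.006,0.002,0.184,0.467,0.5],[0,-0.008,0.006,0.002,0.184,0.467,0.5],[0,-0.008,0.006,0.002,0.184,0.467,0.5],[0,-0.008,0.006,0.002,0.184,0.467,0.5],[0,-0.008,0.006,0.002,0.184,0.467,0.5],[0,-0.008,0.006,0.002,0.184,0.467,0.5],[0,-0.008,0.006,0.002,0.184,0.467,0.5],[0,-0.008,0.006,0.002,0.184,0.467,0.5],[0,-0.008,0.006,0.002,0.184,0.467,0.5]]

```text
clock: 8.2
tcp_pos: [0.3392, 0.2796, 0.1098]
orientation: [0.418, -0.568, 0.421, 0.571]
wrist_force: [0.3, -0.5, -2.7]
finger_gap: 0.0598
```

Call:
step_arm:
  moves:
    - [[0,0,0,0,0,0,0.5]]

```text
clock: 8.3
tcp_pos: [0.3392, 0.2789, 0.1089]
orientation: [0.417, -0.568, 0.421, 0.571]
wrist_force: [0.4, -0.6, -1.4]
finger_gap: 0.0595
```

Run:
```python
from h import *
st(); go((.343,.279,.021),107)
for n in("side","top"):
    im,d=env.read_camera(n); u,v=proj(n,(.343,.279,.06)).astype(int); save("place1"+n,cv2.resize(im[max(v-50,0):v+50,u-60:u+60],None,fx=6,fy=6,interpolation=cv2.INTER_CUBIC))
```

```text
t 8.3 tcp [0.3392 0.2789 0.1089] x [-0.007 -0.002 -1.   ] jaw 107.3 gap 0.0595 F [ 0.4 -0.6 -1.4] j [ 0.5   0.12 -0.45  1.01  0.    0.2 ]
k 0 rot [ 0.005  0.001 -0.007] deg 0.5
k 180 rot [-3.137e+00  1.100e-02  1.000e-03] deg 179.7
shift [ 0.0879 -0.0042 -0.0011] dist 0.088
```

View pics/place1side.png

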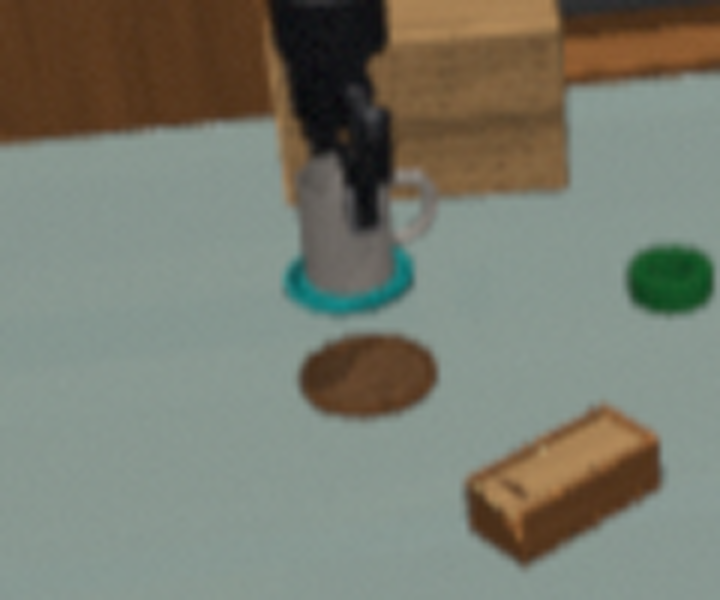

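View pics/place1top.png

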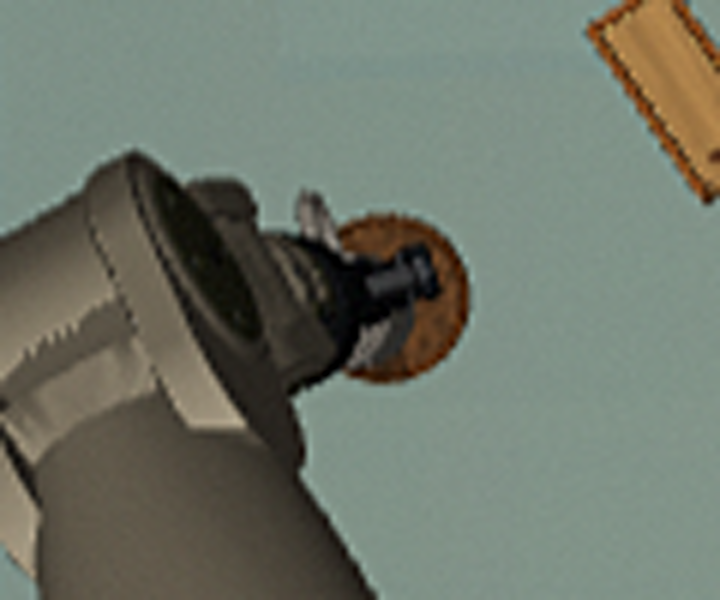

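Call:
step_arm:
  moves:
    - [[0.005,0.001,-0.007,0.025,-0.004,-0.001,0.5],[0.005,0.001,-0.007,0.05,-0.004,-0.001,0.5],[0.005,0.001,-0.007,0.072,-0.004,-0.001,0.5],[0.005,0.001,-0.007,0.072,-0.004,-0.001,0.5],[0.005,0.001,-0.007,0.072,-0.004,-0.001,0.5],[0.005,0.001,-0.007,0.072,-0.004,-0.001,0.5]]

```text
clock: 9.0
tcp_pos: [0.3444, 0.2786, 0.038]
orientation: [-0.422, 0.568, -0.421, -0.567]
wrist_force: [-0.0, 0.8, -2.3]
finger_gap: 0.0597
```

Run:
```python
from h import *
st(); go((.343,.279,.021),107)
for n in("side",):
    im,d=env.read_camera(n); u,v=proj(n,(.343,.279,.06)).astype(int); save("place2"+n,cv2.resize(im[max(v-50,0):v+50,u-60:u+60],None,fx=6,fy=6,interpolation=cv2.INTER_CUBIC))
```

```text
t 9.0 tcp [0.3444 0.2786 0.038 ] x [ 0.001  0.    -1.   ] jaw 106.8 gap 0.0597 F [-0.   0.8 -2.3] j [ 0.5   0.19 -0.56  0.82 -0.    0.21]
k 0 rot [-0.003  0.     0.001] deg 0.2
k 180 rot [ 3.138e+00  2.000e-03 -0.000e+00] deg 179.8
shift [0.017  0.0012 0.0008] dist 0.017
```

View pics/place2side.png

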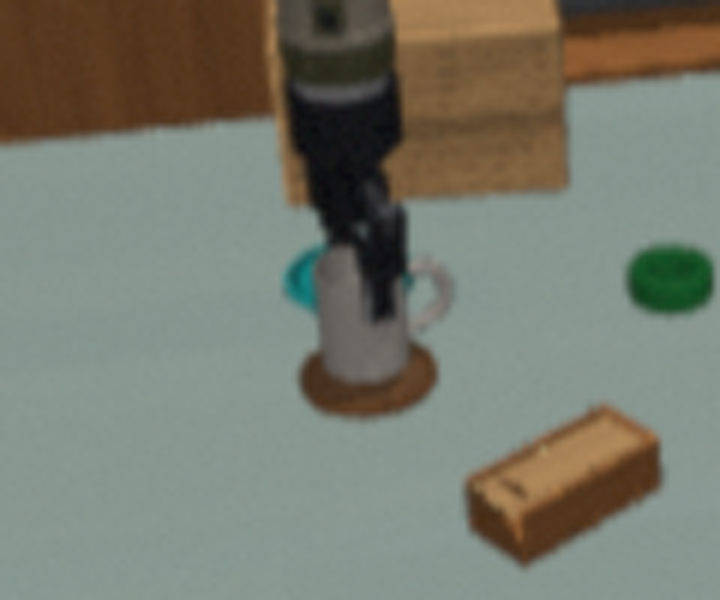

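The mug is over the brown coaster (crop (368,375)), roughly centred, about 13 mm up. Lowering slowly.

Call:
step_arm:
  moves:
    - [[-0.003,0,0.001,0.004,0.001,0,0.5],[-0.003,0,0.001,0.007,0.001,0,0.5],[-0.003,0,0.001,0.01,0.001,0,0.5],[-0.003,0,0.001,0.013,0.001,0,0.5],[-0.003,0,0.001,0.015,0.001,0,0.5],[-0.003,0,0.001,0.016,0.001,0,0.5],[-0.003,0,0.001,0.016,0.001,0,0.5]]

```text
clock: 9.75
tcp_pos: [0.3432, 0.2785, 0.0219]
orientation: [-0.421, 0.568, -0.421, -0.568]
wrist_force: [-0.0, -1.1, -2.4]
finger_gap: 0.0598
```

Run:
```python
from h import *
st()
```

```text
t 9.75 tcp [0.3432 0.2785 0.0219] x [ 0.  0. -1.] jaw 107.0 gap 0.0598 F [-0.  -1.1 -2.4] j [ 0.5   0.21 -0.58  0.78  0.    0.2 ]
```

Call:
step_arm:
  moves:
    - [[0,0,0,0.001,0,0,0.5],[0,0,0,0.002,0,0,0.5],[0,0,0,0.002,0,0,0.5]]

```text
clock: 10.05
tcp_pos: [0.3435, 0.2786, 0.0211]
orientation: [-0.421, 0.569, -0.42, -0.568]
wrist_force: [-4.1, -0.8, 9.9]
finger_gap: 0.0596
```

Call:
step_arm:
  moves:
    - [[0,0,0,0.001,0,0,0.5],[0,0,0,0.002,0,0,0.5],[0,0,0,0.002,0,0,0.5]]

```text
clock: 10.35
tcp_pos: [0.3435, 0.2787, 0.0211]
orientation: [-0.421, 0.569, -0.42, -0.568]
wrist_force: [-5.9, -3.0, 18.4]
finger_gap: 0.0598
```

Contact, exactly at the predicted height. Releasing and rising.

Call:
step_arm:
  moves:
    - [[0,0,0,0,0,0,0.5],[0,0,0,0,0,0,1],[0,0,0,0,0,0,1],[0,0,0,0,0,0,1],[0,0,0,0,0,0,1],[0,0,0,0,0,0,1]]

```text
clock: 10.95
tcp_pos: [0.3435, 0.2787, 0.0209]
orientation: [-0.421, 0.569, -0.42, -0.568]
wrist_force: [0.3, 0.2, -0.2]
finger_gap: 0.0854
```

Call:
step_arm:
  moves:
    - [[0,0,0,-0.03,0,0,1],[0,0,0,-0.07,0,0,1],[0,0,0,-0.11,0,0,1],[0,0,0,-0.15,0,0,1],[0,0,0,-0.19,0,0,1],[0,0,0,-0.2,0,0,1],[0,0,0,-0.2,0,0,1]]

```text
clock: 11.65
tcp_pos: [0.3443, 0.2792, 0.2226]
orientation: [-0.422, 0.569, -0.419, -0.567]
wrist_force: [-0.2, 0.5, -0.6]
finger_gap: 0.0852
```

Run:
```python
from h import *
st(); go((.3825,-.282,.25),0)
im,d=env.read_camera("side"); save("s3",im)
C=cloud("side",d); m=near(C,(.343,.279),.045,.064,.09); print("mug rim",m.sum(),circ(C[m],.029).round(4),C[m][:,2].max().round(3))
```

```text
t 11.65 tcp [0.3443 0.2792 0.2226] x [ 0.005  0.002 -1.   ] jaw 107.0 gap 0.0852 F [-0.2  0.5 -0.6] j [ 0.5   0.05 -0.24  1.28 -0.    0.2 ]
k 0 rot [1.868 0.006 0.003] deg 107.0
k 180 rot [-1.274 -0.003  0.005] deg 73.0
shift [-0.0285  0.1275 -0.5478] dist 0.563
mug rim 116 [0.3421 0.2767] 0.082
```

View pics/s3.png

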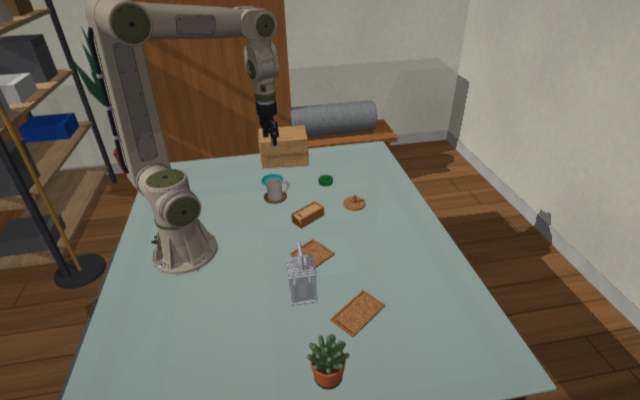

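The mug stands upright on the brown coaster at (275,190); fitted (0.342,0.277) against coaster (0.342,0.277) in the same camera. Next the lantern, going round the near-reach limit through a waypoint.

Call:
step_arm:
  moves:
    - [[1.85,0,0,0,-0.03,-0.3,1],[1.85,0,0,0,-0.03,-0.3,1],[1.85,0,0,0,-0.03,-0.3,1],[1.85,0,0,0,-0.03,-0.3,1],[1.85,0,0,0,-0.03,-0.3,1],[1.85,0,0,0,-0.03,-0.3,1],[1.88,0,0,0,0.127,-0.548,1],[1.88,0,0,0,0.127,-0.548,1],[1.88,0,0,0,0.127,-0.548,1],[1.88,0,0,0,0.127,-0.548,1],[1.88,0,0,0,0.127,-0.548,1],[1.88,0,0,0,0.127,-0.548,1]]

```text
clock: 12.9
tcp_pos: [0.3803, -0.2837, 0.218]
orientation: [0.707, -0.02, 0.707, 0.023]
wrist_force: [1.0, -0.4, 0.9]
finger_gap: 0.0853
```

Run:
```python
from h import *
st(); go((.3825,-.282,.2),-0.9)
```

```text
t 12.9 tcp [ 0.3803 -0.2837  0.218 ] x [-0.     0.004 -1.   ] jaw 3.5 gap 0.0853 F [ 1.  -0.4  0.9] j [-0.81  0.12 -0.17  1.28  0.    0.7 ]
k 0 rot [ 0.076 -0.    -0.004] deg 4.4
k 180 rot [-3.065  0.005 -0.   ] deg 175.6
shift [0.018  0.0015 0.0023] dist 0.018
```

Call:
step_arm:
  moves:
    - [[0.076,0,-0.004,0.02,0.002,0.002,1],[0.076,0,-0.004,0.045,0.002,0.002,1],[0.076,0,-0.004,0.045,0.002,0.002,1],[0.076,0,-0.004,0.045,0.002,0.002,1]]

```text
clock: 13.3
tcp_pos: [0.3811, -0.2804, 0.1715]
orientation: [0.706, 0.006, 0.708, -0.005]
wrist_force: [-1.1, -0.1, 0.0]
finger_gap: 0.0854
```

Run:
```python
from h import *
st(); go((.3825,-.282,.141),-0.9)
for n in("side","top"):
    im,d=env.read_camera(n); u,v=proj(n,(.3825,-.282,.186)).astype(int); save("lan1"+n,cv2.resize(im[max(v-50,0):v+50,u-60:u+60],None,fx=6,fy=6,interpolation=cv2.INTER_CUBIC))
```

```text
t 13.3 tcp [ 0.3811 -0.2804  0.1715] x [-0.003  0.002 -1.   ] jaw -0.9 gap 0.0854 F [-1.1 -0.1  0. ] j [-0.8   0.13 -0.27  1.17 -0.    0.78]
k 0 rot [ 0.    -0.003 -0.002] deg 0.2
k 180 rot [-3.141  0.004 -0.005] deg 180.0
shift [ 0.0305 -0.0016  0.0015] dist 0.031
```

View pics/lan1side.png

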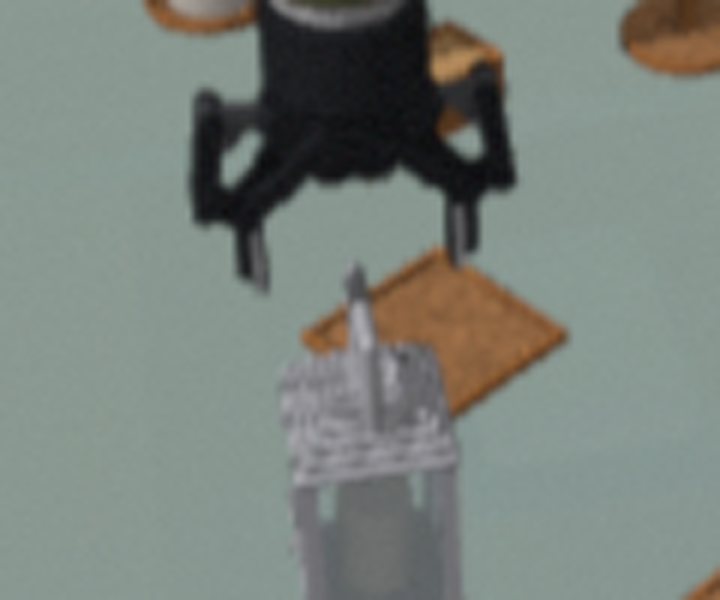

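View pics/lan1top.png

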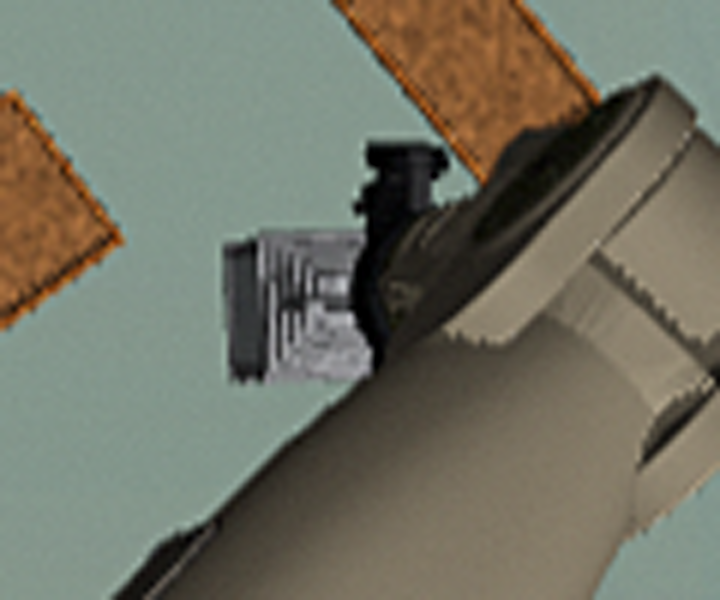

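The fingers straddle the bar (crop (360,290)) squarely, aligned with it. Going down and gripping.

Call:
step_arm:
  moves:
    - [[0,-0.003,-0.002,0.015,-0.002,0.001,1],[0,-0.003,-0.002,0.031,-0.002,0.001,1],[0,-0.003,-0.002,0.031,-0.002,0.001,1],[0,-0.003,-0.002,0.031,-0.002,0.001,1]]

```text
clock: 13.8
tcp_pos: [0.3838, -0.2833, 0.1433]
orientation: [0.708, 0.004, 0.706, -0.006]
wrist_force: [-0.7, -0.3, -0.4]
finger_gap: 0.0855
```

Run:
```python
from h import *
st()
for n in("side",):
    im,d=env.read_camera(n); u,v=proj(n,(.3825,-.282,.186)).astype(int); save("lan2"+n,cv2.resize(im[max(v-50,0):v+50,u-60:u+60],None,fx=6,fy=6,interpolation=cv2.INTER_CUBIC))
```

```text
t 13.8 tcp [ 0.3838 -0.2833  0.1433] x [ 0.004 -0.003 -1.   ] jaw -0.8 gap 0.0855 F [-0.7 -0.3 -0.4] j [-0.8   0.15 -0.32  1.1   0.    0.78]
```

View pics/lan2side.png

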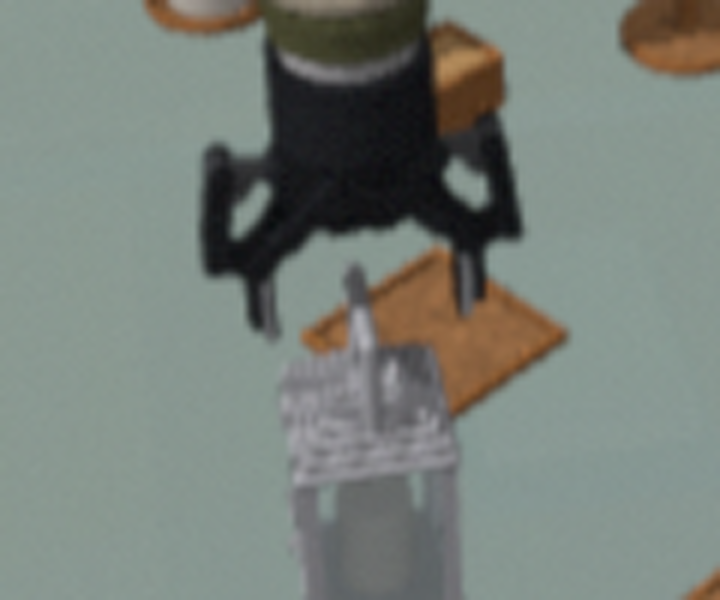

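Call:
step_arm:
  moves:
    - [[0,-0.003,-0.003,0.001,0,-0.001,0.6],[0,-0.003,-0.003,0.001,0,-0.001,0.4],[0,-0.003,-0.003,0.001,0,-0.001,0.3],[0,-0.003,-0.003,0.001,0,-0.001,0.2],[0,-0.003,-0.003,0.001,0,-0.001,0.15],[0,-0.003,-0.003,0.001,0,-0.001,0.1],[0,-0.003,-0.003,0.001,0,-0.001,0.02],[0,-0.003,-0.003,0.001,0,-0.001,0.02],[0,-0.003,-0.003,0.001,0,-0.001,0.02]]
  force: 50

```text
clock: 14.75
tcp_pos: [0.3829, -0.2837, 0.1428]
orientation: [0.71, 0.002, 0.705, -0.007]
wrist_force: [-1.2, 0.2, 3.2]
finger_gap: 0.008
```

Run:
```python
from h import *
st(); 
im,d=env.read_camera("side"); u,v=proj("side",(.3825,-.282,.126)).astype(int); save("lan3side",cv2.resize(im[max(v-50,0):v+50,u-60:u+60],None,fx=6,fy=6,interpolation=cv2.INTER_CUBIC))
```

```text
t 14.75 tcp [ 0.3829 -0.2837  0.1428] x [ 0.007 -0.007 -1.   ] jaw -0.8 gap 0.008 F [-1.2  0.2  3.2] j [-0.81  0.15 -0.33  1.09  0.    0.78]
```

View pics/lan3side.png

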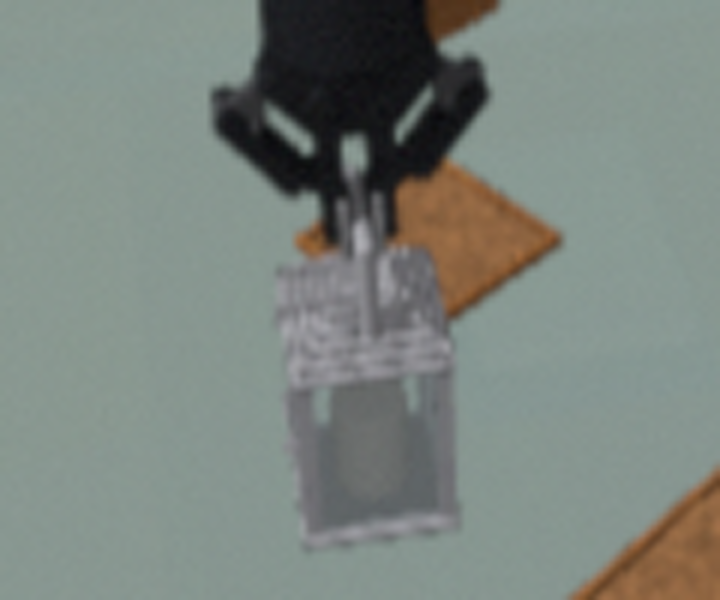

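Bar gripped (gap 8 mm; the mug's reading also came out 2 mm low). Lifting.

Call:
step_arm:
  moves:
    - [[0,0,0,-0.01,0,0,0.02],[0,0,0,-0.025,0,0,0.02],[0,0,0,-0.04,0,0,0.02],[0,0,0,-0.05,0,0,0.02],[0,0,0,-0.05,0,0,0.02]]

```text
clock: 15.3
tcp_pos: [0.3833, -0.2839, 0.194]
orientation: [0.71, 0.002, 0.704, -0.008]
wrist_force: [0.3, -0.6, -3.8]
finger_gap: 0.008
```

Run:
```python
from h import *
st(); go((.4385,-.108,.195),34.0)
im,d=env.read_camera("side"); u,v=proj("side",(.3825,-.282,.126)).astype(int); save("lan4side",cv2.resize(im[max(v-50,0):v+50,u-60:u+60],None,fx=6,fy=6,interpolation=cv2.INTER_CUBIC))
C=cloud("side",d); m=near(C,(.38,-.29),.09,.155,.19); print("z hist",np.histogram(C[near(C,(.38,-.29),.09,-.02,.2)][:,2],22)[0])
```

```text
t 15.3 tcp [ 0.3833 -0.2839  0.194 ] x [ 0.009 -0.009 -1.   ] jaw -0.8 gap 0.008 F [ 0.3 -0.6 -3.8] j [-0.81  0.12 -0.23  1.21  0.    0.78]
k 0 rot [-0.607  0.006  0.011] deg 34.8
k 180 rot [ 2.534  0.014 -0.008] deg 145.2
shift [-0.002   0.1766  0.0527] dist 0.184
z hist [1518   95    0    0    0    0   62   65   66   70   64   61   76   62
   64   63   69   65  103  186  150  105]
```

View pics/lan4side.png

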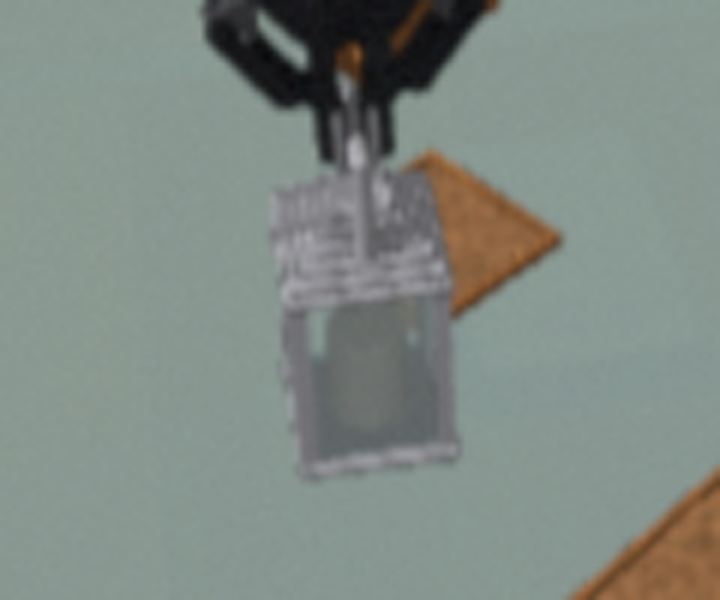

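Call:
step_arm:
  moves:
    - [[-0.15,0,0.003,0,0.04,0.012,0.02],[-0.3,0.003,0.006,0,0.08,0.025,0.02],[-0.45,0.005,0.009,0,0.12,0.038,0.02],[-0.607,0.006,0.011,0,0.15,0.048,0.02],[-0.607,0.006,0.011,0,0.17,0.053,0.02],[-0.607,0.006,0.011,0,0.177,0.053,0.02],[-0.607,0.006,0.011,0,0.177,0.053,0.02],[-0.607,0.006,0.011,0,0.177,0.053,0.02],[-0.607,0.006,0.011,0,0.177,0.053,0.02]]

```text
clock: 16.25
tcp_pos: [0.4382, -0.1083, 0.192]
orientation: [0.676, -0.206, 0.677, 0.206]
wrist_force: [0.9, -0.5, -4.2]
finger_gap: 0.0082
```

Run:
```python
from h import *
st(); go((.4385,-.108,.147),34.0)
for n in("side","top"):
    im,d=env.read_camera(n); u,v=proj(n,(.4385,-.108,.08)).astype(int); save("lan5"+n,cv2.resize(im[max(v-50,0):v+50,u-60:u+60],None,fx=6,fy=6,interpolation=cv2.INTER_CUBIC))
```

```text
t 16.25 tcp [ 0.4382 -0.1083  0.192 ] x [-0.001  0.001 -1.   ] jaw 33.9 gap 0.0082 F [ 0.9 -0.5 -4.2] j [-0.42  0.08 -0.28  1.21  0.    0.56]
k 0 rot [-0.002 -0.001 -0.001] deg 0.1
k 180 rot [ 3.14e+00 -2.00e-03  1.00e-03] deg 179.9
shift [0.045  0.     0.0004] dist 0.045
```

View pics/lan5side.png

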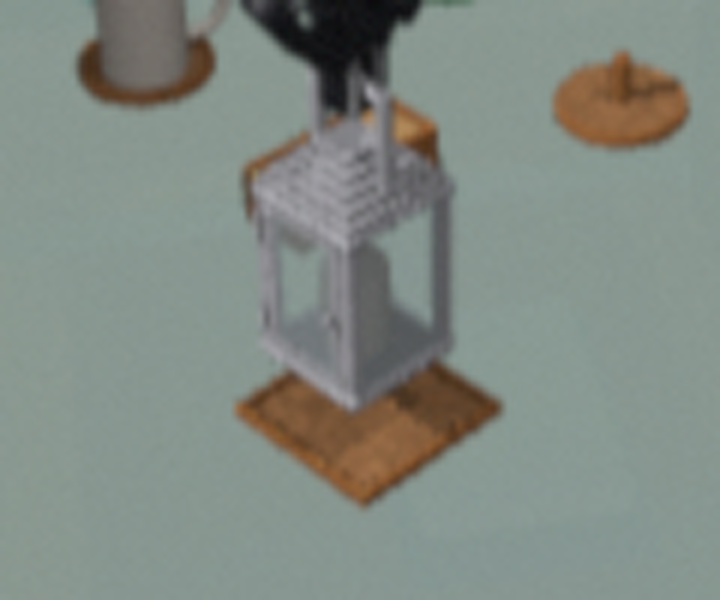

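View pics/lan5top.png

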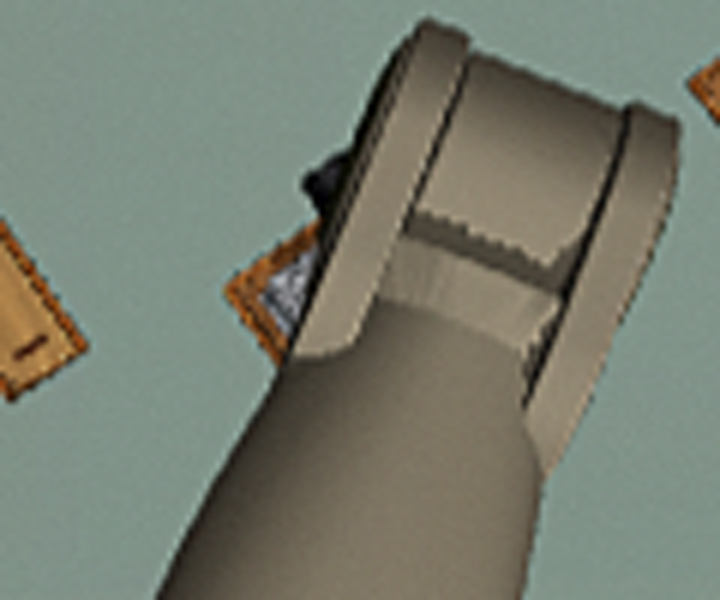

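Run:
```python
from h import *
u,v=proj("side",(.4385,-.108,.08)).astype(int)
a=np.radians(34); R=np.array([[np.cos(a),-np.sin(a)],[np.sin(a),np.cos(a)]])
for cx,cy in((.437,-.109),):
  for h,z in((.055,.009),(.04,.005),(.04,.049)):
    q=np.array([[h,h],[-h,h],[-h,-h],[h,-h]])@R.T+[cx,cy]; print(h,z,((proj("side",np.c_[q,[z]*4])-[u-60,v-50])*6).round(0).tolist())
```

```text
0.055 0.009 [[368.0, 313.0], [229.0, 401.0], [359.0, 496.0], [498.0, 399.0]]
0.04 0.005 [[367.0, 341.0], [266.0, 406.0], [360.0, 474.0], [461.0, 405.0]]
0.04 0.049 [[364.0, 284.0], [262.0, 348.0], [358.0, 415.0], [461.0, 347.0]]
```

Run:
```python
from h import *
u,v=proj("side",(.4385,-.108,.08)).astype(int)
f=lambda P,z:onplane("side",np.array(P)/6.-0.5+[u-60,v-50],z)[:,:2].round(4)
t=f([(240,408),(365,505),(500,408)],.008); l=f([(263,347),(355,408),(452,347)],.049)
print(t,(t[0]+t[2])/2); print(l,(l[0]+l[2])/2)
im,d=env.read_camera("side"); C=cloud("side",d); hsv=cv2.cvtColor(im,cv2.COLOR_RGB2HSV)
br=((hsv[...,0]<25)&(hsv[...,1]>80))&near(C,(.44,-.108),.09,-.02,.03)
cs,_=cv2.findContours(br.astype(np.uint8),cv2.RETR_EXTERNAL,cv2.CHAIN_APPROX_NONE); b=max(cs,key=len)[:,0]; p=onplane("side",b,.008)[:,:2]
a=np.radians(34); e1=np.array([np.cos(a),np.sin(a)]);e2=np.array([-e1[1],e1[0]])
print("e1",np.percentile(p@e1,[0,1,50,99,100]).round(4),"e2",np.percentile(p@e2,[0,1,99,100]).round(4), "ctr from near edges e1min,e2min", )
c=e1*((p@e1).min()+.055)+e2*((p@e2).min()+.055); print(c, "maxes",(p@e1).max()-(p@e1).min(),(p@e2).max()-(p@e2).min())
m=near(C,(.4385,-.108),.075,.05,.15); q=C[m][:,:2]; print("lantern",(q@e1).min(),(q@e1).max(),(q@e2).min(),(q@e2).max(), e1*((q@e1).min()+.04)+e2*((q@e2).min()+.04))
r=C[near(C,(.4385,-.108),.075,.17,.21)];
```

```text
[[ 0.3648 -0.0972]
 [ 0.4232 -0.1896]
 [ 0.5119 -0.1273]] [ 0.43835 -0.11225]
[[ 0.381  -0.0944]
 [ 0.4245 -0.1558]
 [ 0.4865 -0.1162]] [ 0.43375 -0.1053 ]
e1 [0.2431 0.2432 0.287  0.3543 0.3544] e2 [-0.3931 -0.3929 -0.2829 -0.2814] ctr from near edges e1min,e2min
[ 0.43624445 -0.11360514] maxes 0.11127211175033139 0.1117196115011691
lantern 0.25549921431784867 0.33898157577579213 -0.3730291551485041 -0.29197921727788295 [ 0.43120749 -0.11085262]
```

The side-view extents put the lantern about 4.5 mm off along tool y and 1.5 mm along z from the tray centre. I'll correct that on the way down.

Call:
step_arm:
  moves:
    - [[0,0,0,0.01,-0.004,0.001,0.02],[0,0,0,0.02,-0.004,0.001,0.02],[0,0,0,0.03,-0.004,0.001,0.02],[0,0,0,0.035,-0.004,0.001,0.02],[0,0,0,0.035,-0.004,0.001,0.02],[0,0,0,0.035,-0.004,0.001,0.02]]

```text
clock: 17.0
tcp_pos: [0.4413, -0.1108, 0.157]
orientation: [0.676, -0.206, 0.677, 0.207]
wrist_force: [0.4, 0.1, -3.6]
finger_gap: 0.0081
```

Run:
```python
from h import *
st(); 
im,d=env.read_camera("side"); C=cloud("side",d)
a=np.radians(34); e1=np.array([np.cos(a),np.sin(a)]);e2=np.array([-e1[1],e1[0]])
m=near(C,(.4385,-.108),.075,.02,.12); q=C[m][:,:2]; print("lantern",((q@e1).min()+(q@e1).max())/2,((q@e2).min()+(q@e2).max())/2,"tray .29875 -.33725")
u,v=proj("side",(.4385,-.108,.08)).astype(int); save("lan6",cv2.resize(im[max(v-50,0):v+50,u-60:u+60],None,fx=6,fy=6,interpolation=cv2.INTER_CUBIC))
```

```text
t 17.0 tcp [ 0.4413 -0.1108  0.157 ] x [-0.001  0.001 -1.   ] jaw 33.9 gap 0.0081 F [ 0.4  0.1 -3.6] j [-0.42  0.11 -0.34  1.13  0.    0.56]
lantern 0.2978572770694893 -0.33551869660072925 tray .29875 -.33725
```

View pics/lan6.png

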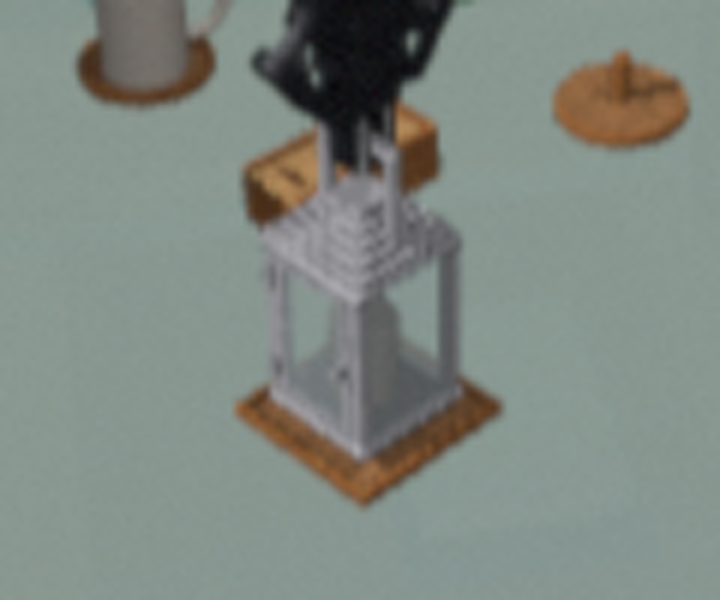

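The lantern hangs centred over the square tray, base corner at crop (362,455) inside the edge. Lowering gently.

Call:
step_arm:
  moves:
    - [[0,0,0,0.003,-0.001,0,0.02],[0,0,0,0.005,-0.001,0,0.02],[0,0,0,0.007,-0.001,0,0.02],[0,0,0,0.008,-0.001,0,0.02],[0,0,0,0.009,-0.001,0,0.02],[0,0,0,0.009,-0.001,0,0.02]]

```text
clock: 17.65
tcp_pos: [0.442, -0.1117, 0.1482]
orientation: [0.676, -0.206, 0.677, 0.206]
wrist_force: [-0.2, -0.9, -3.6]
finger_gap: 0.0081
```

Call:
step_arm:
  moves:
    - [[0,0,0,0.001,0,0,0.02],[0,0,0,0.001,0,0,0.02]]

```text
clock: 17.85
tcp_pos: [0.442, -0.1117, 0.1471]
orientation: [0.676, -0.206, 0.677, 0.206]
wrist_force: [-0.9, 0.3, -3.6]
finger_gap: 0.008
```

Call:
step_arm:
  moves:
    - [[0,0,0,0.001,0,0,0.02],[0,0,0,0.001,0,0,0.02]]

```text
clock: 18.05
tcp_pos: [0.4423, -0.112, 0.147]
orientation: [0.676, -0.206, 0.676, 0.206]
wrist_force: [-1.0, 0.6, 2.9]
finger_gap: 0.0083
```

Call:
step_arm:
  moves:
    - [[0,0,0,0.001,0,0,0.02],[0,0,0,0.001,0,0,0.02]]

```text
clock: 18.25
tcp_pos: [0.4426, -0.1123, 0.147]
orientation: [0.677, -0.207, 0.676, 0.206]
wrist_force: [-3.4, 0.7, 6.7]
finger_gap: 0.0082
```

Call:
step_arm:
  moves:
    - [[0,0,0,0,0,0,0.2],[0,0,0,0,0,0,0.4],[0,0,0,0,0,0,0.6],[0,0,0,0,0,0,0.6],[0,0,0,0,0,0,0.6]]

```text
clock: 18.75
tcp_pos: [0.4426, -0.1123, 0.1469]
orientation: [0.677, -0.207, 0.676, 0.206]
wrist_force: [-0.6, -0.7, 0.5]
finger_gap: 0.0513
```

Call:
step_arm:
  moves:
    - [[0,0,0,-0.02,0,0,0.6],[0,0,0,-0.05,0,0,0.6],[0,0,0,-0.08,0,0,1],[0,0,0,-0.08,0,0,1]]

```text
clock: 19.15
tcp_pos: [0.4447, -0.1131, 0.2308]
orientation: [0.679, -0.208, 0.674, 0.204]
wrist_force: [-0.1, 0.2, -0.0]
finger_gap: 0.0784
```

Run:
```python
from h import *
st(); 
im,d=env.read_camera("side"); C=cloud("side",d)
a=np.radians(34); e1=np.array([np.cos(a),np.sin(a)]);e2=np.array([-e1[1],e1[0]])
m=near(C,(.4385,-.108),.075,.02,.12); q=C[m][:,:2]; print("lantern",((q@e1).min()+(q@e1).max())/2,((q@e2).min()+(q@e2).max())/2,"tray .29875 -.33725")
u,v=proj("side",(.4385,-.108,.08)).astype(int); save("lan7",cv2.resize(im[max(v-50,0):v+50,u-60:u+60],None,fx=6,fy=6,interpolation=cv2.INTER_CUBIC))
go((.4566,.1007,.12),32.9-90)
go((.4566,.1007,.12),32.9)
```

```text
t 19.15 tcp [ 0.4447 -0.1131  0.2308] x [ 0.008 -0.004 -1.   ] jaw 33.9 gap 0.0784 F [-0.1  0.2 -0. ] j [-0.42  0.07 -0.19  1.3  -0.    0.56]
lantern 0.299033698380738 -0.3357643670833852 tray .29875 -.33725
k 0 rot [1.588 0.006 0.002] deg 91.0
k 180 rot [-1.553 -0.002  0.006] deg 89.0
shift [0.1083 0.1707 0.1293] dist 0.24
k 0 rot [0.017 0.003 0.005] deg 1.0
k 180 rot [-3.124 -0.008  0.004] deg 179.0
shift [0.1083 0.1707 0.1293] dist 0.24
```

View pics/lan7.png

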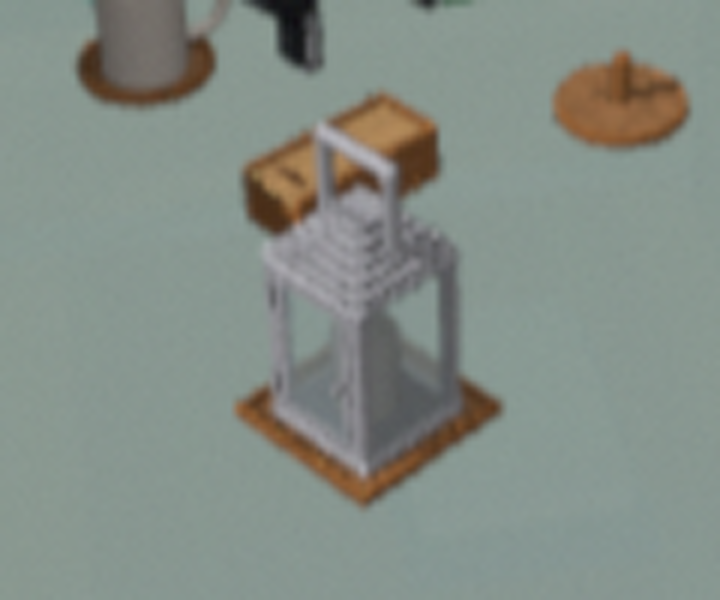

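The lantern is seated square in the tray within about 2 mm, corner at crop (365,470), edges visible all round. Next the wooden box.

Call:
step_arm:
  moves:
    - [[-1.55,0,0.006,0,0.17,0.13,1],[-1.55,0,0.006,0,0.17,0.13,1],[-1.55,0,0.006,0,0.17,0.13,1],[-1.55,0,0.006,0,0.17,0.13,1],[-1.55,0,0.006,0,0.17,0.13,1],[-1.55,0,0.006,0.08,0.17,0.13,1],[-1.55,0,0.006,0.13,0.17,0.13,1],[-1.55,0,0.006,0.17,0.17,0.13,1],[-1.55,0,0.006,0.17,0.17,0.13,1],[-1.55,0,0.006,0.17,0.17,0.13,1],[-1.55,0,0.006,0.17,0.17,0.13,1],[-1.55,0,0.006,0.17,0.17,0.13,1]]

```text
clock: 20.4
tcp_pos: [0.4566, 0.1003, 0.0568]
orientation: [0.338, -0.62, 0.34, 0.621]
wrist_force: [-0.3, 0.6, -0.3]
finger_gap: 0.0847
```

Run:
```python
from h import *
st(); go((.4566,.1007,-.015),122.9)
for n in("side","top"):
    im,d=env.read_camera(n); u,v=proj(n,(.4566,.1,.04)).astype(int); save("box1"+n,cv2.resize(im[max(v-50,0):v+50,u-60:u+60],None,fx=6,fy=6,interpolation=cv2.INTER_CUBIC))
```

```text
t 20.4 tcp [0.4566 0.1003 0.0568] x [-0.003 -0.002 -1.   ] jaw 122.7 gap 0.0847 F [-0.3  0.6 -0.3] j [ 0.05  0.21 -0.47  0.89 -0.   -0.53]
k 0 rot [-0.004  0.    -0.003] deg 0.3
k 180 rot [ 3.138 -0.005 -0.   ] deg 179.8
shift [ 0.0718 -0.0005  0.0003] dist 0.072
```

View pics/box1side.png

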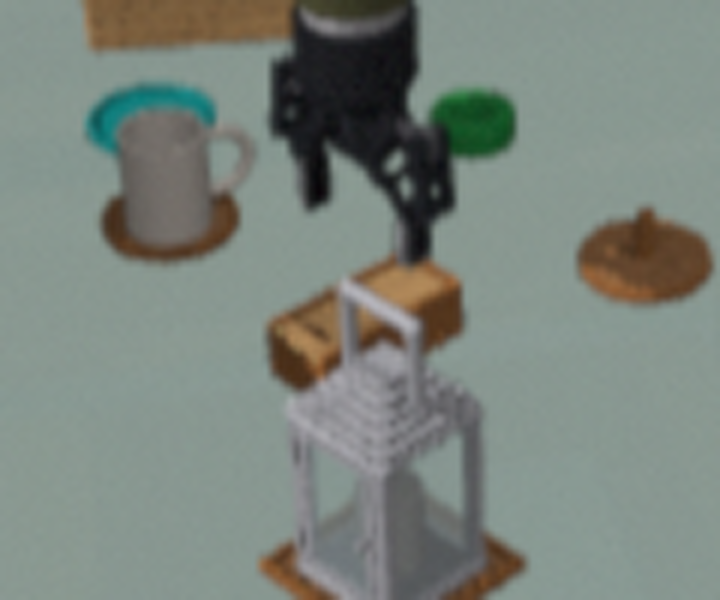

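View pics/box1top.png

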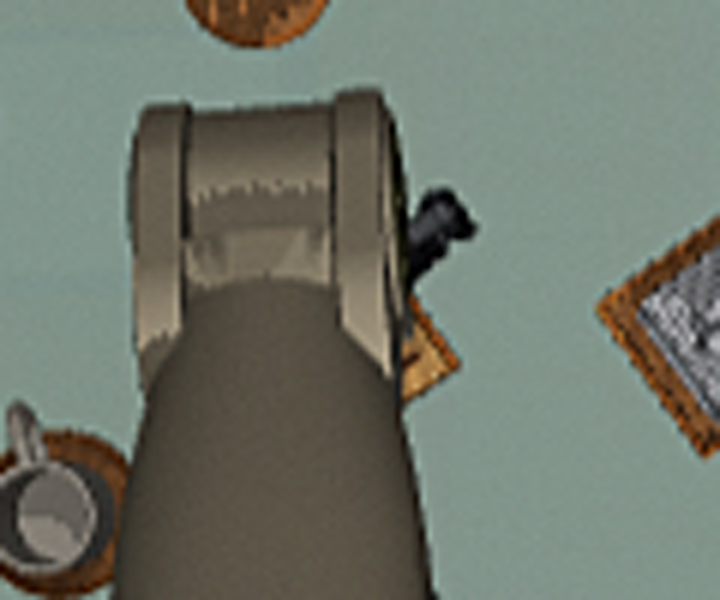

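The fingers straddle the box across its width, tips at crop (315,205) and (412,260) above it. Going down in two parts and gripping.

Call:
step_arm:
  moves:
    - [[-0.004,0,-0.003,0.025,0,0,1],[-0.004,0,-0.003,0.045,0,0,1],[-0.004,0,-0.003,0.055,0,0,1],[-0.004,0,-0.003,0.055,0,0,1]]

```text
clock: 20.9
tcp_pos: [0.4558, 0.1002, 0.0014]
orientation: [0.338, -0.62, 0.339, 0.621]
wrist_force: [-1.0, -0.0, 1.0]
finger_gap: 0.0855
```

Call:
step_arm:
  moves:
    - [[0,0,0,0.009,0,0,1],[0,0,0,0.016,0,0,1],[0,0,0,0.016,0,0,1]]

```text
clock: 21.2
tcp_pos: [0.4553, 0.1001, -0.0153]
orientation: [0.338, -0.62, 0.339, 0.622]
wrist_force: [-0.7, 0.5, 0.5]
finger_gap: 0.0853
```

Run:
```python
from h import *
st()
im,d=env.read_camera("side"); u,v=proj("side",(.4566,.1,.04)).astype(int); save("box2",cv2.resize(im[max(v-50,0):v+50,u-60:u+60],None,fx=6,fy=6,interpolation=cv2.INTER_CUBIC))
```

```text
t 21.2 tcp [ 0.4553  0.1001 -0.0153] x [-0.003 -0.    -1.   ] jaw 122.8 gap 0.0853 F [-0.7  0.5  0.5] j [ 0.04  0.3  -0.57  0.7  -0.   -0.53]
```

View pics/box2.png

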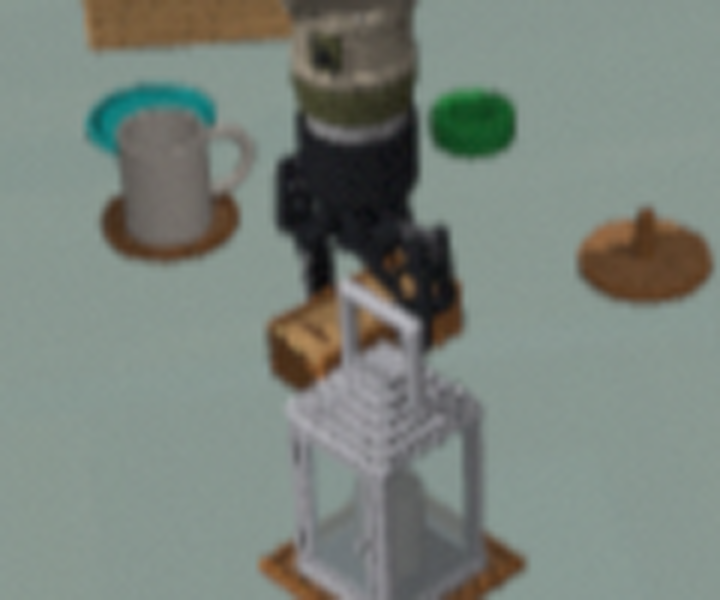

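Call:
step_arm:
  moves:
    - [[0,0,-0.002,0,0,0,0.4],[0,0,-0.002,0,0,0,0.4],[0,0,-0.002,0,0,0,0.4],[0,0,-0.002,0,0,0,0.4],[0,0,-0.002,0,0,0,0.4],[0,0,-0.002,0,0,0,0.4]]
  force: 50

```text
clock: 21.85
tcp_pos: [0.4558, 0.1005, -0.0143]
orientation: [0.339, -0.621, 0.338, 0.621]
wrist_force: [-1.6, 0.9, 5.3]
finger_gap: 0.0554
```

Call:
step_arm:
  moves:
    - [[0,0,0,-0.03,0,0,0.4],[0,0,0,-0.08,0,0,0.4],[0,0,0,-0.12,0,0,0.4],[0,0,0,-0.16,0,0,0.4],[0,0,0,-0.2,0,0,0.4],[0,0,0,-0.25,0,0,0.4],[0,0,0,-0.25,0,0,0.4]]

```text
clock: 22.55
tcp_pos: [0.4592, 0.1001, 0.242]
orientation: [-0.341, 0.624, -0.336, -0.618]
wrist_force: [1.2, -0.5, -3.1]
finger_gap: 0.055
```

Run:
```python
from h import *
st(); go((.530,-.3855,.12),126.5)
go((.60,-.10,.235),126.5)
```

```text
t 22.55 tcp [0.4592 0.1001 0.242 ] x [ 0.011  0.002 -1.   ] jaw 122.8 gap 0.055 F [ 1.2 -0.5 -3.1] j [ 0.04  0.09 -0.14  1.32  0.   -0.53]
k 0 rot [-0.064 -0.005  0.01 ] deg 3.7
k 180 rot [3.077 0.016 0.007] deg 176.3
shift [ 0.122   0.2049 -0.4459] dist 0.506
k 0 rot [-0.064 -0.005  0.01 ] deg 3.7
k 180 rot [3.077 0.016 0.007] deg 176.3
shift [ 0.0083 -0.0099 -0.2444] dist 0.245
```

Call:
step_arm:
  moves:
    - [[-0.064,-0.005,0.01,0,-0.01,-0.244,0.4],[-0.064,-0.005,0.01,0,-0.01,-0.244,0.4],[-0.064,-0.005,0.01,0,-0.01,-0.244,0.4],[-0.064,-0.005,0.01,0,-0.01,-0.244,0.4],[-0.064,-0.005,0.01,0,-0.01,-0.244,0.4],[-0.064,-0.005,0.01,0,0.205,-0.446,0.4],[-0.064,-0.005,0.01,0,0.205,-0.446,0.4],[-0.064,-0.005,0.01,0,0.205,-0.446,0.4],[-0.064,-0.005,0.01,0,0.205,-0.446,0.4],[-0.064,-0.005,0.01,0,0.205,-0.446,0.4],[-0.064,-0.005,0.01,0,0.205,-0.446,0.4],[-0.064,-0.005,0.01,0,0.205,-0.446,0.4]]

```text
clock: 23.75
tcp_pos: [0.5258, -0.3918, 0.2388]
orientation: [0.32, -0.629, 0.321, 0.631]
wrist_force: [0.6, 0.3, -3.7]
finger_gap: 0.0548
```

Run:
```python
from h import *
st(); go((.530,-.3855,.03),126.5)
```

```text
t 23.75 tcp [ 0.5258 -0.3918  0.2388] x [-0.003 -0.    -1.   ] jaw 126.1 gap 0.0548 F [ 0.6  0.3 -3.7] j [-0.76  0.48  0.37  1.47 -0.   -1.39]
k 0 rot [-0.008  0.002 -0.003] deg 0.5
k 180 rot [ 3.134e+00 -4.000e-03 -3.000e-03] deg 179.6
shift [ 0.2088 -0.0076  0.0023] dist 0.209
```

Call:
step_arm:
  moves:
    - [[-0.008,0.002,-0.003,0.05,-0.007,0.002,0.4],[-0.008,0.002,-0.003,0.1,-0.007,0.002,0.4],[-0.008,0.002,-0.003,0.14,-0.007,0.002,0.4],[-0.008,0.002,-0.003,0.18,-0.007,0.002,0.4],[-0.008,0.002,-0.003,0.209,-0.007,0.002,0.4],[-0.008,0.002,-0.003,0.209,-0.007,0.002,0.4],[-0.008,0.002,-0.003,0.209,-0.007,0.002,0.4]]

```text
clock: 24.45
tcp_pos: [0.529, -0.3851, 0.0288]
orientation: [0.318, -0.631, 0.318, 0.632]
wrist_force: [1.0, -0.0, -2.8]
finger_gap: 0.055
```

Run:
```python
from h import *
st(); go((.530,-.3855,-.002),126.5)
im,d=env.read_camera("side"); C=cloud("side",d)
u,v=proj("side",(.53,-.3855,.04)).astype(int); save("box3",cv2.resize(im[max(v-50,0):v+50,u-60:u+60],None,fx=6,fy=6,interpolation=cv2.INTER_CUBIC))
hsv=cv2.cvtColor(im,cv2.COLOR_RGB2HSV); br=((hsv[...,0]<25)&(hsv[...,1]>80))
a=np.radians(36.5); e1=np.array([np.cos(a),np.sin(a)]);e2=np.array([-e1[1],e1[0]])
for nm,z0,z1 in(("tray",-.02,.022),("box",.055,.1)):
    p=C[br&near(C,(.53,-.3855),.1,z0,z1)][:,:2]
    print(nm,len(p),np.percentile(p@e1,[.5,99.5]).round(4),np.percentile(p@e2,[.5,99.5]).round(4))
```

```text
t 24.45 tcp [ 0.529  -0.3851  0.0288] x [-0.002  0.002 -1.   ] jaw 126.5 gap 0.055 F [ 1.  -0.  -2.8] j [-0.75  0.56 -0.01  1.    0.   -1.39]
k 0 rot [ 0.001  0.002 -0.   ] deg 0.1
k 180 rot [-3.141  0.     0.004] deg 180.0
shift [ 0.0308 -0.0006 -0.001 ] dist 0.031
tray 748 [0.121  0.2685] [-0.6682 -0.5835]
box 562 [0.1356 0.2199] [-0.6541 -0.5976]
```

View pics/box3.png

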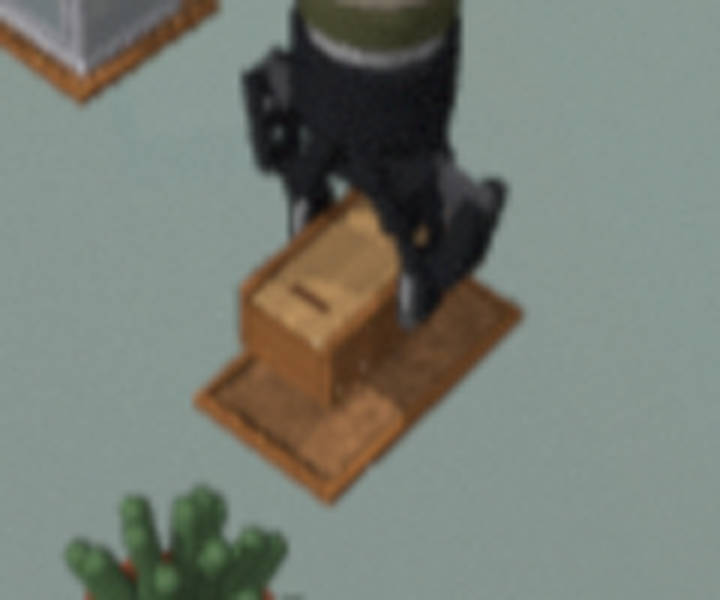

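The box hangs level over the long tray, centred within about 1 mm on both axes (tray e1 0.195/e2 −0.626, box 0.196/−0.626). Lowering.

Call:
step_arm:
  moves:
    - [[0,0,0,0.012,0,-0.001,0.4],[0,0,0,0.022,0,-0.001,0.4],[0,0,0,0.029,0,-0.001,0.4],[0,0,0,0.033,0,-0.001,0.4],[0,0,0,0.036,0,-0.001,0.4],[0,0,0,0.037,0,-0.001,0.4],[0,0,0,0.037,0,-0.001,0.4]]

```text
clock: 25.2
tcp_pos: [0.5309, -0.3872, -0.0064]
orientation: [-0.318, 0.632, -0.318, -0.631]
wrist_force: [-0.4, 0.3, -3.0]
finger_gap: 0.0551
```

Call:
step_arm:
  moves:
    - [[0,0,0,0.001,0,0,0.4],[0,0,0,0.001,0,0,0.4]]

```text
clock: 25.4
tcp_pos: [0.531, -0.3873, -0.0072]
orientation: [-0.318, 0.632, -0.318, -0.631]
wrist_force: [-0.1, -0.2, -2.8]
finger_gap: 0.055
```

Call:
step_arm:
  moves:
    - [[0,0,0,0.001,0,0,0.4],[0,0,0,0.002,0,0,0.4],[0,0,0,0.002,0,0,0.4]]

```text
clock: 25.7
tcp_pos: [0.5309, -0.3872, -0.0094]
orientation: [-0.318, 0.632, -0.318, -0.631]
wrist_force: [0.7, -0.3, -2.4]
finger_gap: 0.055
```

Call:
step_arm:
  moves:
    - [[0,0,0,0.001,0,0,0.4],[0,0,0,0.002,0,0,0.4],[0,0,0,0.002,0,0,0.4]]

```text
clock: 26.0
tcp_pos: [0.531, -0.3873, -0.0101]
orientation: [-0.318, 0.632, -0.318, -0.631]
wrist_force: [-2.0, 2.1, 5.1]
finger_gap: 0.0555
```

Call:
step_arm:
  moves:
    - [[0,0,0,0,0,0,0.6],[0,0,0,0,0,0,0.8],[0,0,0,0,0,0,1],[0,0,0,0,0,0,1],[0,0,0,0,0,0,1]]

```text
clock: 26.5
tcp_pos: [0.5311, -0.3875, -0.0101]
orientation: [-0.318, 0.632, -0.318, -0.631]
wrist_force: [-0.2, 0.0, 0.4]
finger_gap: 0.0855
```

Call:
step_arm:
  moves:
    - [[0,0,0,-0.03,0,0,1],[0,0,0,-0.08,0,0,1],[0,0,0,-0.13,0,0,1],[0,0,0,-0.18,0,0,1],[0,0,0,-0.23,0,0,1],[0,0,0,-0.25,0,0,1]]

```text
clock: 27.1
tcp_pos: [0.5321, -0.3883, 0.2465]
orientation: [-0.317, 0.635, -0.319, -0.628]
wrist_force: [0.5, -0.4, -1.0]
finger_gap: 0.0854
```

Run:
```python
from h import *
st(); go((.5735,.346,.235),100); go((.66,-.05,.235),100)
im,d=env.read_camera("side"); C=cloud("side",d)
u,v=proj("side",(.53,-.3855,.04)).astype(int); save("box4",cv2.resize(im[max(v-50,0):v+50,u-60:u+60],None,fx=6,fy=6,interpolation=cv2.INTER_CUBIC))
hsv=cv2.cvtColor(im,cv2.COLOR_RGB2HSV); br=((hsv[...,0]<25)&(hsv[...,1]>80))
a=np.radians(36.5); e1=np.array([np.cos(a),np.sin(a)]);e2=np.array([-e1[1],e1[0]])
for nm,z0,z1 in(("tray",-.02,.02),("box",.035,.06)):
    p=C[br&near(C,(.53,-.3855),.1,z0,z1)]
    print(nm,len(p),np.percentile(p[:,:2]@e1,[.5,99.5]).round(4),np.percentile(p[:,:2]@e2,[.5,99.5]).round(4),np.median(p[:,2]))
p=C[br&near(C,(.53,-.3855),.1,.035,.06)]; A=np.c_[p[:,:2]-p[:,:2].mean(0),np.ones(len(p))]; print("plane",np.linalg.lstsq(A,p[:,2],rcond=None)[0], rect(p))
```

```text
t 27.1 tcp [ 0.5321 -0.3883  0.2465] x [ 0.008 -0.007 -1.   ] jaw 126.5 gap 0.0854 F [ 0.5 -0.4 -1. ] j [-0.75  0.47  0.38  1.47  0.   -1.39]
k 0 rot [ 0.463 -0.01   0.005] deg 26.5
k 180 rot [-2.678 -0.006 -0.014] deg 153.5
shift [ 0.0064 -0.4705  0.5654] dist 0.736
k 0 rot [ 0.463 -0.01   0.005] deg 26.5
k 180 rot [-2.678 -0.006 -0.014] deg 153.5
shift [ 0.01   -0.3042  0.1958] dist 0.362
tray 510 [0.1205 0.2677] [-0.6684 -0.5832] 0.007019718072360693
box 699 [0.137  0.2558] [-0.6564 -0.6009] 0.04286792929530879
plane [0.00758009 0.01418977 0.04284628] (array([ 532.8, -387.8]), array([124. ,  56.4]), 36.9)
```

View pics/box4.png

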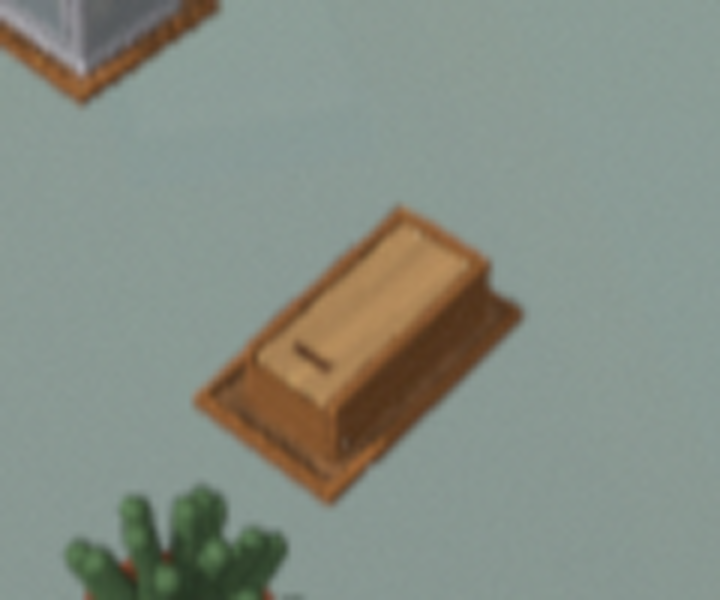

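The box lies flat in the long tray (centre crop (365,330)) about 3 mm off centre, inside the edge all round. Now the ring.

Call:
step_arm:
  moves:
    - [[0.463,-0.01,0.005,0,-0.304,0.196,1],[0.463,-0.01,0.005,0,-0.304,0.196,1],[0.463,-0.01,0.005,0,-0.304,0.196,1],[0.463,-0.01,0.005,0,-0.304,0.196,1],[0.463,-0.01,0.005,0,-0.304,0.196,1],[0.463,-0.01,0.005,0,-0.304,0.196,1],[0.463,-0.01,0.005,0,-0.304,0.196,1],[0.463,-0.01,0.005,0,-0.47,0.565,1],[0.463,-0.01,0.005,0,-0.47,0.565,1],[0.463,-0.01,0.005,0,-0.47,0.565,1],[0.463,-0.01,0.005,0,-0.47,0.565,1],[0.463,-0.01,0.005,0,-0.47,0.565,1]]

```text
clock: 28.35
tcp_pos: [0.6056, 0.1833, 0.2431]
orientation: [-0.454, 0.542, -0.455, -0.541]
wrist_force: [0.3, -0.2, -0.4]
finger_gap: 0.0855
```

Run:
```python
from h import *
st(); go((.5735,.346,.06),100)
im,d=env.read_camera("top"); C=cloud("top",d); im=im.astype(int)
g=(im[...,1]>im[...,0]+25)&(im[...,1]>im[...,2]+20)&near(C,(.575,.347),.06,.014,.04)
p=C[g]; print("ring top",g.sum(),circ(p,.024).round(4))
```

```text
t 28.35 tcp [0.6056 0.1833 0.2431] x [ 0.001 -0.002 -1.   ] jaw 100.0 gap 0.0855 F [ 0.3 -0.2 -0.4] j [ 0.17  0.43  0.3   1.44 -0.   -0.01]
k 0 rot [ 0.    -0.002  0.001] deg 0.1
k 180 rot [-3.141e+00 -1.000e-03 -3.000e-03] deg 180.0
shift [0.1828 0.0035 0.1662] dist 0.247h.py:15: RuntimeWarning: Mean of empty slice.
  x0=list(p.mean(0)[:2])+([0.04] if r is None else [])
  ret = um.true_divide(
Traceback (most recent call last):
  File "h.py", line 16, in circ
    return least_squares(f,x0,loss="soft_l1",f_scale=.003).x
           ~~~~~~~~~~~~~^^^^^^^^^^^^^^^^^^^^^^^^^^^^^^^^^^
ValueError: Initial guess is outside of provided bounds
```

Call:
step_arm:
  moves:
    - [[0,0,0,0,0.003,0.166,1],[0,0,0,0,0.003,0.166,1],[0,0,0,0,0.003,0.166,1],[0,0,0,0.05,0.003,0.166,1],[0,0,0,0.1,0.003,0.166,1],[0,0,0,0.15,0.003,0.166,1],[0,0,0,0.19,0.003,0.166,1],[0,0,0,0.19,0.003,0.166,1],[0,0,0,0.19,0.003,0.166,1]]

```text
clock: 29.3
tcp_pos: [0.5697, 0.3537, 0.0534]
orientation: [0.453, -0.542, 0.453, 0.544]
wrist_force: [0.3, 0.3, 0.8]
finger_gap: 0.0854
```

Run:
```python
from h import *
st(); go((.5735,.346,-.025),100)
im,d=env.read_camera("side"); u,v=proj("side",(.5735,.346,.03)).astype(int); save("ring1",cv2.resize(im[max(v-40,0):v+40,u-50:u+50],None,fx=7,fy=7,interpolation=cv2.INTER_CUBIC))
```

```text
t 29.3 tcp [0.5697 0.3537 0.0534] x [-0.002  0.002 -1.   ] jaw 100.4 gap 0.0854 F [0.3 0.3 0.8] j [0.43 0.57 0.07 1.07 0.   0.25]
k 0 rot [ 0.007  0.002 -0.002] deg 0.4
k 180 rot [-3.135e+00  3.000e-03  3.000e-03] deg 179.6
shift [ 0.0784 -0.0025 -0.0084] dist 0.079
```

View pics/ring1.png

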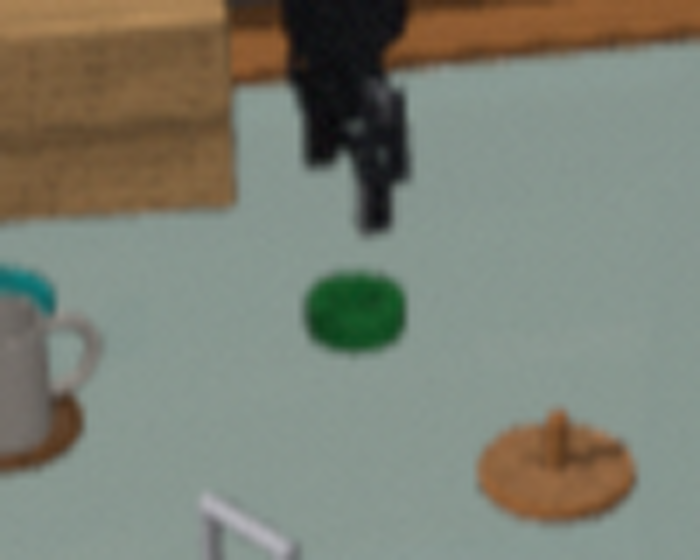

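Call:
step_arm:
  moves:
    - [[0.007,0,-0.002,0.01,-0.002,-0.008,1],[0.007,0,-0.002,0.03,-0.002,-0.008,1],[0.007,0,-0.002,0.03,-0.002,-0.008,1],[0.007,0,-0.002,0.03,-0.002,-0.008,1]]

```text
clock: 29.75
tcp_pos: [0.576, 0.347, 0.0271]
orientation: [-0.457, 0.542, -0.452, -0.541]
wrist_force: [-0.8, -0.1, 0.1]
finger_gap: 0.0856
```

Run:
```python
from h import *
st(); go((.5735,.346,-.025),100)
im,d=env.read_camera("side"); u,v=proj("side",(.5735,.346,.03)).astype(int); save("ring2",cv2.resize(im[max(v-40,0):v+40,u-50:u+50],None,fx=7,fy=7,interpolation=cv2.INTER_CUBIC))
```

```text
t 29.75 tcp [0.576  0.347  0.0271] x [ 0.006  0.005 -1.   ] jaw 100.0 gap 0.0856 F [-0.8 -0.1  0.1] j [0.42 0.59 0.03 1.   0.   0.25]
k 0 rot [-0.001  0.004  0.006] deg 0.4
k 180 rot [ 3.141  0.01  -0.006] deg 180.0
shift [ 0.0521  0.003  -0.0008] dist 0.052
```

View pics/ring2.png

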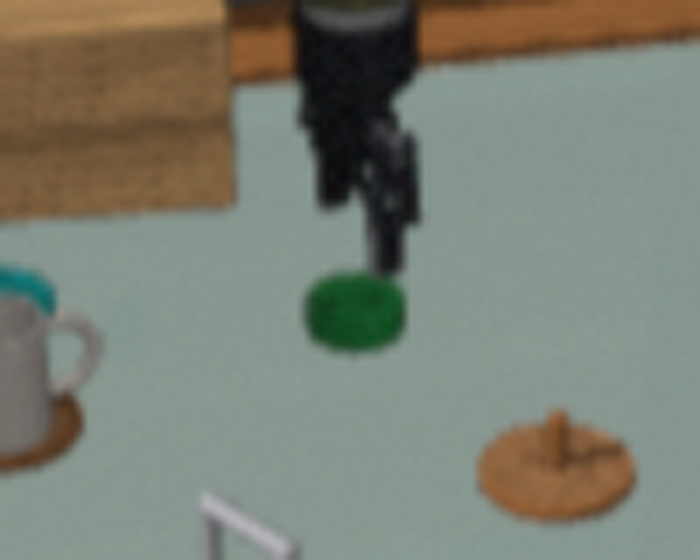

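The fingertips (crop (335,205), (388,272)) straddle the ring at (355,312), within about 3 mm. Correcting on the way down.

Call:
step_arm:
  moves:
    - [[0,0.004,0.006,0.015,0.003,-0.001,1],[0,0.004,0.006,0.028,0.003,-0.001,1],[0,0.004,0.006,0.035,0.003,-0.001,1],[0,0.004,0.006,0.035,0.003,-0.001,1]]

```text
clock: 30.2
tcp_pos: [0.5721, 0.3453, -0.0099]
orientation: [0.454, -0.541, 0.456, 0.542]
wrist_force: [0.1, -0.2, -0.7]
finger_gap: 0.0856
```

Call:
step_arm:
  moves:
    - [[0,0,0,0.005,0,0,1],[0,0,0,0.01,0,0,1],[0,0,0,0.015,0,0,1],[0,0,0,0.016,0,0,1]]

```text
clock: 30.6
tcp_pos: [0.5716, 0.3451, -0.0267]
orientation: [0.453, -0.541, 0.456, 0.542]
wrist_force: [-0.3, -0.1, 0.6]
finger_gap: 0.0853
```

Run:
```python
from h import *
st(); go((.5735,.346,-.025),100)
im,d=env.read_camera("side"); u,v=proj("side",(.5735,.346,.03)).astype(int); save("ring3",cv2.resize(im[max(v-40,0):v+40,u-50:u+50],None,fx=7,fy=7,interpolation=cv2.INTER_CUBIC))
```

```text
t 30.6 tcp [ 0.5716  0.3451 -0.0267] x [-0.003 -0.002 -1.   ] jaw 100.0 gap 0.0853 F [-0.3 -0.1  0.6] j [ 0.42  0.64 -0.03  0.91 -0.    0.25]
k 0 rot [-0.    -0.001 -0.004] deg 0.2
k 180 rot [ 3.141e+00 -6.000e-03  2.000e-03] deg 180.0
shift [-0.0017 -0.0021  0.0006] dist 0.003
```

View pics/ring3.png

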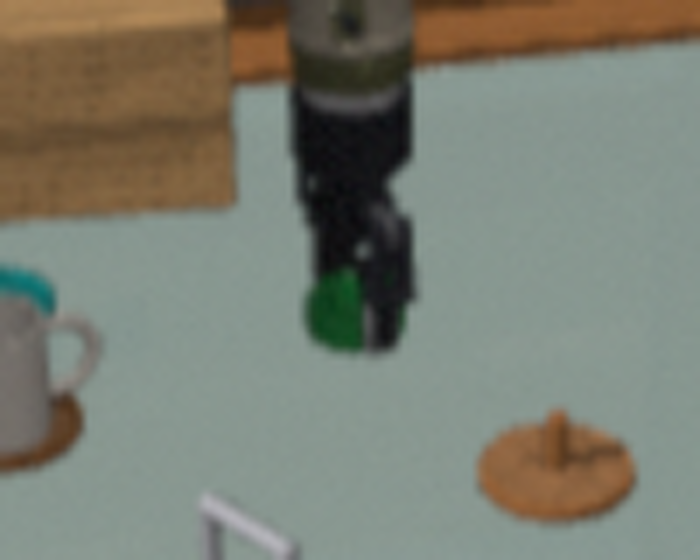

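Call:
step_arm:
  moves:
    - [[0,0,-0.003,0,-0.002,0,0.5],[0,0,-0.003,0,-0.002,0,0.5],[0,0,-0.003,0,-0.002,0,0.5],[0,0,-0.003,0,-0.002,0,0.5],[0,0,-0.003,0,-0.002,0,0.5],[0,0,-0.003,0,-0.002,0,0.5]]
  force: 40

```text
clock: 31.25
tcp_pos: [0.5744, 0.3458, -0.0257]
orientation: [-0.455, 0.542, -0.454, -0.541]
wrist_force: [0.6, 0.6, 6.0]
finger_gap: 0.0623
```

Call:
step_arm:
  moves:
    - [[0,0,0,-0.03,0,0,0.5],[0,0,0,-0.08,0,0,0.5],[0,0,0,-0.12,0,0,0.5],[0,0,0,-0.12,0,0,0.5],[0,0,0,-0.12,0,0,0.5]]

```text
clock: 31.75
tcp_pos: [0.5747, 0.346, 0.0951]
orientation: [-0.455, 0.542, -0.454, -0.541]
wrist_force: [-0.1, -0.1, -1.2]
finger_gap: 0.0621
```

Run:
```python
from h import *
st(); go((.6565,.1585,.1),100)
im,d=env.read_camera("side"); u,v=proj("side",(.5735,.346,.1)).astype(int); save("ring4",cv2.resize(im[max(v-40,0):v+40,u-50:u+50],None,fx=7,fy=7,interpolation=cv2.INTER_CUBIC))
```

```text
t 31.75 tcp [0.5747 0.346  0.0951] x [ 0.003 -0.    -1.   ] jaw 100.0 gap 0.0621 F [-0.1 -0.1 -1.2] j [ 0.42  0.54  0.12  1.15 -0.    0.25]
k 0 rot [-0.    -0.001  0.003] deg 0.2
k 180 rot [3.141e+00 4.000e-03 1.000e-03] deg 180.0
shift [-0.0047 -0.0481 -0.1989] dist 0.205
```

View pics/ring4.png

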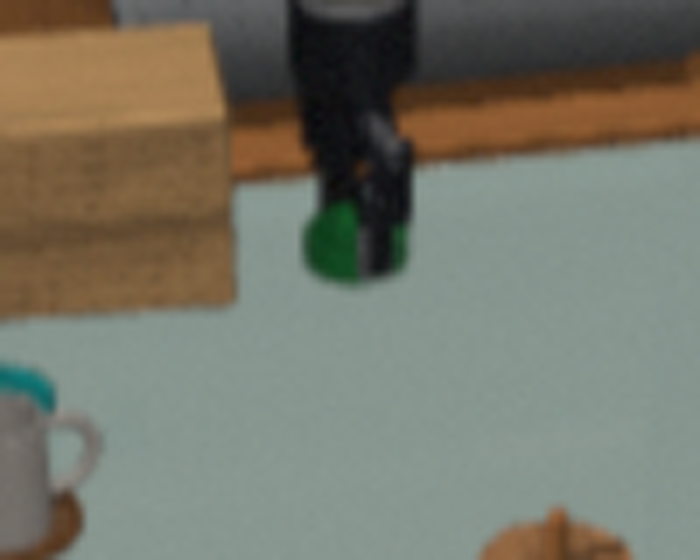

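Call:
step_arm:
  moves:
    - [[0,-0.001,0.003,0,-0.048,-0.199,0.5],[0,-0.001,0.003,0,-0.048,-0.199,0.5],[0,-0.001,0.003,0,-0.048,-0.199,0.5],[0,-0.001,0.003,0,-0.048,-0.199,0.5],[0,-0.001,0.003,0,-0.048,-0.199,0.5],[0,-0.001,0.003,0,-0.048,-0.199,0.5],[0,-0.001,0.003,0,-0.048,-0.199,0.5]]

```text
clock: 32.5
tcp_pos: [0.6537, 0.1583, 0.0917]
orientation: [0.453, -0.54, 0.456, 0.543]
wrist_force: [-0.6, -0.6, -0.5]
finger_gap: 0.0622
```

Run:
```python
from h import *
st(); go((.6565,.1585,.04),100)
im,d=env.read_camera("side"); C=cloud("side",d); u,v=proj("side",(.6565,.1585,.06)).astype(int); save("ring5",cv2.resize(im[max(v-40,0):v+40,u-50:u+50],None,fx=7,fy=7,interpolation=cv2.INTER_CUBIC))
im=im.astype(int); g=(im[...,1]>im[...,0]+25)&(im[...,1]>im[...,2]+20)&near(C,(.6565,.1585),.08,.08,.2)
p=C[g]; print(g.sum(),p.min(0).round(4),p.max(0).round(4))
```

```text
t 32.5 tcp [0.6537 0.1583 0.0917] x [-0.007 -0.001 -1.   ] jaw 100.0 gap 0.0622 F [-0.6 -0.6 -0.5] j [ 0.12  0.56  0.14  1.16  0.   -0.06]
k 0 rot [-0.     0.    -0.007] deg 0.4
k 180 rot [ 3.141e+00 -1.100e-02 -1.000e-03] deg 180.0
shift [ 0.0516 -0.0032 -0.0004] dist 0.052
113 [0.6214 0.1222 0.1189] [0.6807 0.1862 0.1724]
```

View pics/ring5.png

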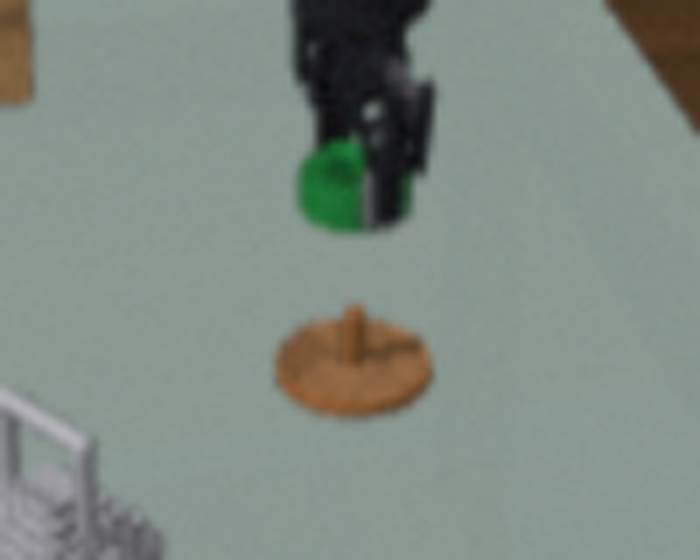

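The ring hangs level above the peg (ring crop (355,185), peg top (355,310)). In the side frame it needs about +3 mm in x, which matches the remaining TCP error. Correct, go to just above the peg and check.

Call:
step_arm:
  moves:
    - [[0,0,-0.006,0.02,-0.003,0,0.5],[0,0,-0.006,0.04,-0.003,0,0.5],[0,0,-0.006,0.058,-0.003,0,0.5],[0,0,-0.006,0.058,-0.003,0,0.5],[0,0,-0.006,0.058,-0.003,0,0.5]]

```text
clock: 33.05
tcp_pos: [0.6554, 0.161, 0.034]
orientation: [0.453, -0.542, 0.454, 0.543]
wrist_force: [0.4, 0.3, 0.3]
finger_gap: 0.0621
```

Run:
```python
from h import *
st(); go((.6565,.1585,-.0157),100)
im,d=env.read_camera("side"); C=cloud("side",d); u,v=proj("side",(.6565,.1585,.04)).astype(int); save("ring6",cv2.resize(im[max(v-25,0):v+25,u-35:u+35],None,fx=10,fy=10,interpolation=cv2.INTER_CUBIC))
im=im.astype(int); g=(im[...,1]>im[...,0]+25)&(im[...,1]>im[...,2]+20)&near(C,(.6565,.1585),.08,.04,.2)
p=C[g]; print(g.sum(),np.percentile(p,1,axis=0).round(4),np.percentile(p,99,axis=0).round(4))
```

```text
t 33.05 tcp [0.6554 0.161  0.034 ] x [-0.001  0.    -1.   ] jaw 100.2 gap 0.0621 F [0.4 0.3 0.3] j [ 0.12  0.6   0.06  1.03  0.   -0.06]
k 0 rot [ 0.003  0.    -0.001] deg 0.2
k 180 rot [-3.138e+00  2.000e-03  1.000e-03] deg 179.8
shift [ 0.0497 -0.0007 -0.0027] dist 0.05
107 [0.6233 0.1267 0.0622] [0.6782 0.1889 0.1078]
```

View pics/ring6.png

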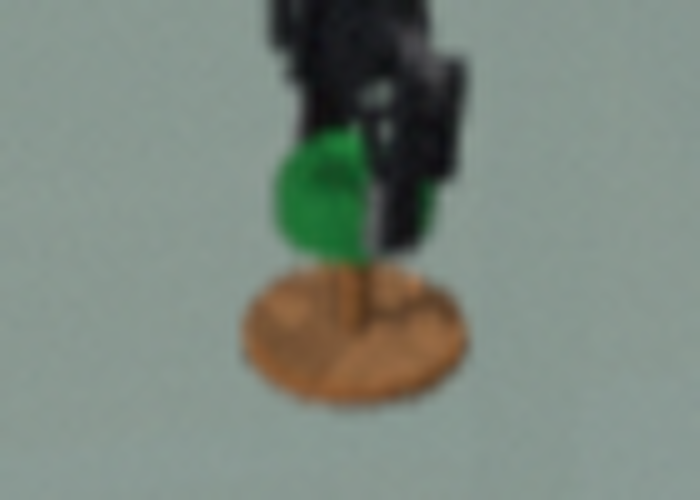

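Ring (crop columns 276–436, centre 356) lines up with the peg (column 355), and in y the fit agrees within about 2 mm. Lowering over the peg with force checks.

Call:
step_arm:
  moves:
    - [[0,0,0,0.006,0,-0.001,0.5],[0,0,0,0.012,0,-0.001,0.5],[0,0,0,0.018,0,-0.001,0.5],[0,0,0,0.022,0,-0.001,0.5]]

```text
clock: 33.5
tcp_pos: [0.6563, 0.1596, 0.0122]
orientation: [0.454, -0.542, 0.454, 0.542]
wrist_force: [0.6, 0.7, -0.0]
finger_gap: 0.0623
```

Call:
step_arm:
  moves:
    - [[0,0,0,0.008,0,0,0.5],[0,0,0,0.016,0,0,0.5],[0,0,0,0.022,0,0,0.5],[0,0,0,0.022,0,0,0.5]]

```text
clock: 33.9
tcp_pos: [0.6551, 0.1595, -0.0114]
orientation: [0.453, -0.541, 0.454, 0.543]
wrist_force: [-0.2, -0.1, -0.6]
finger_gap: 0.0622
```

Run:
```python
from h import *
st(); go((.6565,.1585,-.0157),100)
im,d=env.read_camera("side"); C=cloud("side",d); u,v=proj("side",(.6565,.1585,.04)).astype(int); save("ring7",cv2.resize(im[max(v-25,0):v+25,u-35:u+35],None,fx=10,fy=10,interpolation=cv2.INTER_CUBIC))
```

```text
t 33.9 tcp [ 0.6551  0.1595 -0.0114] x [-0.003  0.    -1.   ] jaw 100.1 gap 0.0622 F [-0.2 -0.1 -0.6] j [ 0.12  0.63  0.    0.94  0.   -0.06]
k 0 rot [ 0.003  0.001 -0.003] deg 0.2
k 180 rot [-3.139e+00  4.000e-03  1.000e-03] deg 179.9
shift [ 0.0043 -0.0012 -0.0012] dist 0.005
```

View pics/ring7.png

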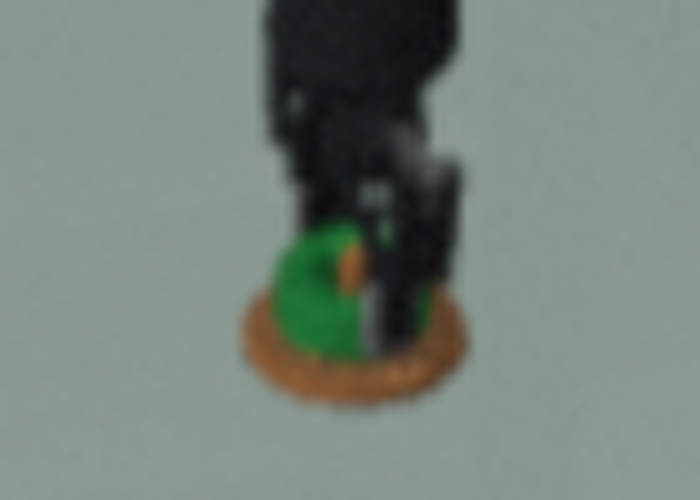

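The peg shows through the hole at crop (352,265), no contact force, about 4 mm to go.

Call:
step_arm:
  moves:
    - [[0,0,-0.002,0.002,-0.001,-0.001,0.5],[0,0,-0.002,0.003,-0.001,-0.001,0.5],[0,0,-0.002,0.004,-0.001,-0.001,0.5],[0,0,-0.002,0.005,-0.001,-0.001,0.5],[0,0,-0.002,0.005,-0.001,-0.001,0.5]]

```text
clock: 34.45
tcp_pos: [0.6569, 0.1588, -0.0156]
orientation: [-0.454, 0.542, -0.454, -0.542]
wrist_force: [0.8, 0.3, -1.3]
finger_gap: 0.0623
```

Call:
step_arm:
  moves:
    - [[0,0,0,0.001,0,0,0.5],[0,0,0,0.001,0,0,0.5]]

```text
clock: 34.65
tcp_pos: [0.6569, 0.1588, -0.0157]
orientation: [-0.454, 0.542, -0.453, -0.542]
wrist_force: [-1.2, 0.2, 5.6]
finger_gap: 0.0621
```

Seated on the base, as predicted. Releasing and rising.

Call:
step_arm:
  moves:
    - [[0,0,0,0,0,0,0.7],[0,0,0,0,0,0,0.9],[0,0,0,0,0,0,1],[0,0,0,0,0,0,1],[0,0,0,0,0,0,1]]

```text
clock: 35.15
tcp_pos: [0.6569, 0.1588, -0.0158]
orientation: [-0.454, 0.542, -0.453, -0.542]
wrist_force: [0.6, 0.3, -0.4]
finger_gap: 0.0851
```

Call:
step_arm:
  moves:
    - [[0,0,0,-0.02,0,0,1],[0,0,0,-0.06,0,0,1],[0,0,0,-0.1,0,0,1],[0,0,0,-0.15,0,0,1],[0,0,0,-0.2,0,0,1],[0,0,0,-0.25,0,0,1],[0,0,0,-0.25,0,0,1]]

```text
clock: 35.85
tcp_pos: [0.6602, 0.1591, 0.2435]
orientation: [-0.458, 0.546, -0.45, -0.539]
wrist_force: [0.5, 0.5, 1.0]
finger_gap: 0.0854
```

Run:
```python
from h import *
st(); go((.30,.46,.23),100)
im,d=env.read_camera("side"); save("s_end1",im); u,v=proj("side",(.6565,.1585,.04)).astype(int); save("ring8",cv2.resize(im[max(v-25,0):v+25,u-35:u+35],None,fx=10,fy=10,interpolation=cv2.INTER_CUBIC))
```

```text
t 35.85 tcp [0.6602 0.1591 0.2435] x [ 0.015  0.002 -1.   ] jaw 100.2 gap 0.0854 F [0.5 0.5 1. ] j [ 0.12  0.51  0.44  1.48  0.   -0.06]
k 0 rot [ 0.003 -0.     0.015] deg 0.9
k 180 rot [-3.139e+00 -2.400e-02 -1.000e-03] deg 179.8
shift [0.0087 0.3017 0.3596] dist 0.47
```

View pics/ring8.png

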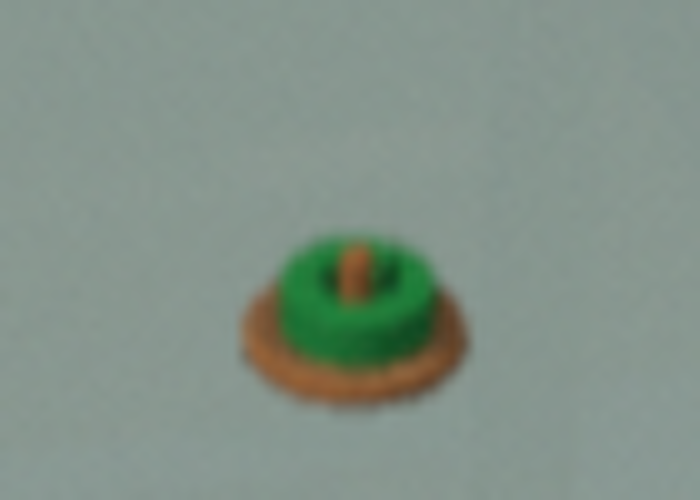

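The ring lies flat on the base with the peg through it (crop (355,270)). Moving the arm aside for a final top look.

Call:
step_arm:
  moves:
    - [[0,0,0.015,0,0.3,0.36,1],[0,0,0.015,0,0.3,0.36,1],[0,0,0.015,0,0.3,0.36,1],[0,0,0.015,0,0.3,0.36,1],[0,0,0.015,0,0.3,0.36,1],[0,0,0.015,0,0.3,0.36,1],[0,0,0.015,0,0.3,0.36,1],[0,0,0.015,0,0.3,0.36,1],[0,0,0.015,0,0.3,0.36,1],[0,0,0.015,0,0.3,0.36,1],[0,0,0.015,0,0.3,0.36,1],[0,0,0.015,0,0.3,0.36,1]]

```text
clock: 37.1
tcp_pos: [0.2999, 0.46, 0.2349]
orientation: [0.451, -0.542, 0.456, 0.543]
wrist_force: [-0.5, 0.3, -0.2]
finger_gap: 0.0856
```

Run:
```python
from h import *
st()
im,d=env.read_camera("side"); save("s_end2",im)
im,d=env.read_camera("top"); save("t_end2",im); C=cloud("top",d); np.savez("/tmp/topend",im=im,d=d)
m=near(C,(.343,.279),.05,.068,.095); print("mug",m.sum(),circ(C[m],.029).round(4) if m.sum()>20 else "", "coaster .3442 .2803")
p=C[near(C,(.44,-.108),.09,.12,.165)]; print("lantern",rect(p),"tray 440.3 -106.8 34.1")
hsv=cv2.cvtColor(im,cv2.COLOR_RGB2HSV); br=((hsv[...,0]<25)&(hsv[...,1]>80))
p=C[br&near(C,(.53,-.3855),.1,.036,.06)]; print("box",rect(p),p[:,2].mean(),"tray 531.5 -385.3 36.5")
i=im.astype(int); g=(i[...,1]>i[...,0]+25)&(i[...,1]>i[...,2]+20)&near(C,(.657,.159),.06,.02,.05); print("ring",circ(C[g],.024).round(4),np.median(C[g][:,2]),"peg .6587 .160")
for n,t in(("yoga",(.4146,.576)),("succ",(.4066,-.5558))):
    q=C[near(C,t,.1,.03,.2)]; print(n,np.median(q,0).round(4))
```

```text
t 37.1 tcp [0.2999 0.46   0.2349] x [-0.005 -0.003 -1.   ] jaw 100.2 gap 0.0856 F [-0.5  0.3 -0.2] j [0.85 0.26 0.05 1.36 0.   0.67]
mug 96 [0.3463 0.2777] coaster .3442 .2803
lantern (array([ 440.4, -109. ]), array([79.7, 79.9]), 34.2) tray 440.3 -106.8 34.1
box (array([ 535. , -386.5]), array([120. ,  58.2]), 35.8) 0.04398251539121824 tray 531.5 -385.3 36.5
ring [0.6578 0.1574] 0.03300016062092533 peg .6587 .160
yoga [0.42   0.5693 0.1488]
succ [ 0.4067 -0.5572  0.101 ]
```

View pics/t_end2.png

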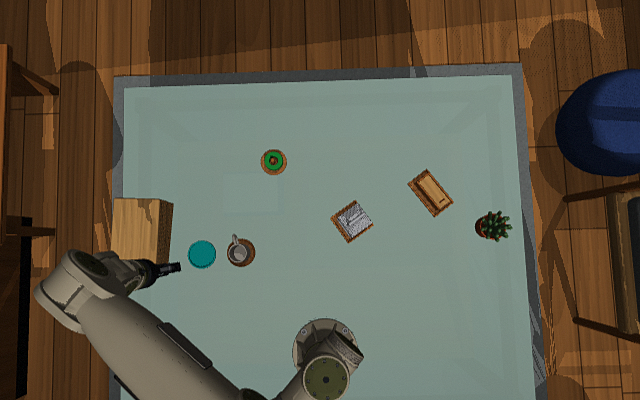

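View pics/s_end2.png

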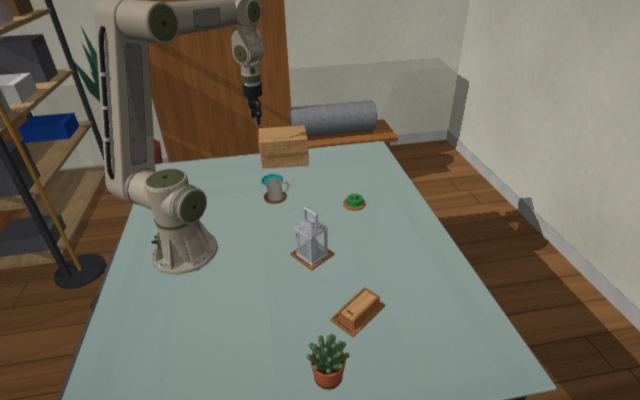

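Both pictures agree: mug on the brown coaster (241,252), lantern in the square tray (351,221), box in the long tray (430,192), ring on the peg (273,161). The yoga blocks, succulent and turquoise coaster are where they were, and the arm touches nothing. Handing in.

```bash
python3 -c "
from workcell import env
print(env.hand_in())"
```

```text
the job is handed in; nothing more can be done
None
```

I did the four placings in the order asked and handed the job in at about 37 s. The mug is upright on the brown coaster, the lantern square in its tray, the box lengthwise in the long tray and the ring flat over the peg. It reports no verdict, so the checks below are my own.

**Last camera checks** (top camera unless I say otherwise):

| Item | Off centre | Room each way | Notes |
|---|---|---|---|
| Mug | about 3 mm | 13 mm | upright |
| Lantern | about 2 mm | 10 mm | 0.1° off the tray's sides |
| Box | about 4 mm (top), 3–4 mm (side) | 10 mm | 0.7° off the tray's long axis, top at the right height |
| Ring | about 3 mm | 9 mm | lying flat, peg seen through the hole |

- **Left alone:** the turquoise coaster, yoga blocks and succulent look unmoved. For the blocks, the first and last numbers were not measured alike (they differ by about 7 mm), so that rests on comparing the pictures.
- **Forces:** the highest wrist force I read was about 18 N, while setting the mug down.

**Disagreements:**
- **Fingertips:** both open and shut, they stood about 38 mm farther back along the tool than the text says. I used the seen value, and every set-down made contact within about 1 mm of the height it predicted.
- **Cameras:** the two differed from each other by 2–4 mm, so I averaged them.
- **Gripper opening:** it read 1–2 mm low on every object.

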